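# Right the bone-tile jar and refill it

### The arm

A 7-joint arm with a two-finger parallel gripper is mounted at the origin on the work surface. World frame = base frame: x ahead of the robot, y to its left, z up, the work surface at z = 0. Lengths are in m, angles in rad, forces in N, time in s.
With the tool pointing down it reaches from about 0.425 to 0.925 m from the base axis. Payload 6.8 kg.
Tool frame: the origin (TCP) lies at the very end of the fingers, on their centre line; the grasp point (between the pads) lies 19 mm behind it; z points along the fingers, y is the line along which they close (so a half turn about z gives the same grasp; the last joint's range is limited). The gripper opens to 85 mm and grips with 20 to 120 N. Pads are 22 mm wide; open, the fingers measure 114 mm over their backs; the gripper's body (76 mm by 85 mm) begins 54 mm behind the grasp point. The pads swing forward as they close: fully open they stand 13 mm farther back than shut.
Start: joints at [-0.108, 0.477, 0.022, 1.555, -0.011, 1.109, -0.083], TCP at [0.675, 0, 0.231] pointing down, gripper open.
Joint ranges: [-2.96, 2.96], [-0.34, 2.1], [-1.41, 1.46], [0.24, 2.44], [-1.37, 4.51], [0.17, 1.92], [-2.96, 2.96]. Speed limits (rad/s): [2.39, 2.39, 3.14, 3.14, 3.14, 3.14, 3.14].

### API

Orientations are given as a rotation vector (axis times angle).
In Python, from bench import monitor, optics, r gives the robot as it stands.
- The arm moves only by the shell command python3 -m crank 'ROWS' [OPENING] [FORCE]. ROWS is JSON, a list of rows, each a list of 2 entries, a list of its own where there are three numbers: the shift along the tool's x, y, z in cm, then the turn, a rotation vector about the tool's x, y, z in rad. A call has 1 to 5 rows; each row shifts and turns the commanded pose from where the row before left it, along the tool's axes as they then stand; what a row does not reach is not made up. A row lasts 1/10 s, in which the tool goes at most 50 mm and 8.59 degrees, less where a joint would pass 70% of its speed; a pose out of reach is approached as far as the arm can. A call is refused whole if a number of a shift passes 5 or a number of a turn 0.15, either way. A call with a gripper value outside its range is refused whole. OPENING is the finger opening in cm, from 0 to 8.54, set as the call begins (- or left out, the last holds). The fingers move at their own pace and stop on an object; FORCE is the grip in N (left out, the last holds). Time passes only in rows, so rows that do not move let the fingers close. It gives the time, the measured TCP pose, the force, the opening and the grip force at its end, in the units of the state.
- monitor.get_obs(): the state, without advancing time (a new reading comes with each control period).
- optics.grab_frame(name): name is "scene" or "side" or "wrist"; returns (picture, depth): 384x512x3 uint8, red, green, blue; 384x512 float32, m along the optical axis (not along the pixel's ray), 0 where there is no reading.
- optics.camera_model(name): a dict with "vertical_fov" (degrees; the focal length in pixels is half the picture's height over the tangent of half this angle, whatever the lens; pixels are square), "cx", "cy" (the principal point, pixels), "R" (3x3) and "t" (3): a world point X has camera coordinates R X + t; the wrist camera has in their place "hand_eye" (4x4, takes a point from camera to tool coordinates, whose origin is the TCP and whose axes are the flange's). Camera axes: x right, y down, z forward; pixel columns grow to the right and rows downward; lengths in m; the calibration is good to about 2 mm. The wrist camera is an equidistant fisheye: a pixel r from the principal point sees the ray r / f radians off the axis. A picture is of the moment at which its call begins: read the wrist's pose just before it. camera_model takes no time and is no camera call.
- r.hand_in(): hands the job in; it is judged then, once.
The state is a dict: "clock": time; "joints": joint angles; "qvel": joint speeds; "tau": joint torques, N m; "tcp_pos": TCP position; "orientation": TCP orientation; "contact_force": force on the tool from outside, world axes, zero at the start; "moment": the same for the moment, N m; "grip_width": finger opening in m; "gripper_force": force on a finger pad.
Only numpy, scipy, OpenCV 4.12 (cv2) and the standard library are available. Lean on these libraries where they do the work, as an engineer would, in place of code of your own. Each camera call takes 0.05 s, during which the arm holds its last target. There are 200 camera calls.

### The job

The jar for the small bone tiles has been knocked over. Stand it upright, mouth up, in the middle of the round cork mat and let go of it, then drop the three small spilled tiles back in through its neck, one at a time. Leave the large tile and the other models where they are.

Things in the scene. Friction and masses are not known exactly. Their poses are not given: they have to be found in the camera images.
- jar_center (a point): smoky clear plastic open jar, 150 mm long, 0.1 to 0.2 kg: body 70 mm in diameter for the first 100 mm from its bottom, shoulder to 110 mm, then a straight neck 54 mm in outer diameter; walls 4 mm, floor 5 mm. Starts lying on the table, axis 35 mm up, mouth roughly towards the robot. Point on the axis, half-way (75 mm from either end); its z axis runs from bottom to mouth
- jar_mouth (a point): centre of the jar's open rim, on its axis, 150 mm from the bottom; the opening is 46 mm wide, the neck's straight outside reaches 40 mm below it; same axes as jar_center
- mat_top (a point): centre of the top face of the round cork mat, 120 mm in diameter and 4 mm thick, fixed to the table
- tile_a_center (a point): small steel-backed ivory plastic bone tile, 30 (its x) x 20 (its y) x 10 mm (z), about 15 g, lying flat face up on the table, a long bone with two ends in raised relief; point at its centre, 5 mm above the table at the start
- tile_b_center (a point): small steel-backed ivory plastic bone tile, 30 (its x) x 20 (its y) x 10 mm (z), about 15 g, lying flat face up on the table, a bent bone in raised relief; point at its centre, 5 mm above the table at the start
- tile_c_center (a point): small steel-backed ivory plastic bone tile, 30 (its x) x 20 (its y) x 10 mm (z), about 15 g, lying flat face up on the table, a squarish ring of bone in raised relief; point at its centre, 5 mm above the table at the start
- big_tile_center (a point): large steel-backed tile of the same make, 60 x 48 x 10 mm, lying flat among the small ones, too large for the neck: leave it; point at its centre
- humerus: white resin humerus, 300 mm long (along its x), lying on the table, up to 44 mm high; origin under its middle. Bystander
- oesophagus: ribbed pink plastic oesophagus, upright tube 42 mm wide and 190 mm high on a white 84 mm disc foot; origin under its foot. Bystander
- fat_cell: yellow rounded fat cell model, 80 mm wide, 57 mm high; origin under its centre. Bystander
- blood_cell: red blood cell disc in a clear acrylic puck, 68 mm wide, 18 mm high; origin under its centre. Bystander
- lidded_jar: larger closed jar with a black lid, standing, 84 mm wide, 110 mm high; origin under its centre. Bystander
- magnifier: hand lens lying flat, 150 mm long, black handle along its x, 68 mm metal rim, 12 mm high; origin on the table under the handle. Bystander
Not all that is in view belongs to the job. What is shaped like the part that bears jar_center but orange is not meant.

How it is judged:
On the way, in this order (a step that is already met when the one before it is completed fails the run):
1. the jar stands upright on the mat, let go (angle between jar_center's own z axis and vertical below 0.1 rad and horizontal distance between jar_center and mat_top below 0.027 m and z of jar_center in the frame of mat_top between 0.07 and 0.08 m and contact force between the fingers and jar below 0.1 N), for 0.2 s.
2. one small tile is in the jar (angle between jar_center's own z axis and vertical below 0.1 rad and horizontal distance between jar_center and mat_top below 0.027 m and z of jar_center in the frame of mat_top between 0.07 and 0.08 m and ((z of tile_a_center in the frame of jar_center between -0.075 and 0.025 m and horizontal distance between tile_a_center and jar_center below 0.032 m) or (z of tile_b_center in the frame of jar_center between -0.075 and 0.025 m and horizontal distance between tile_b_center and jar_center below 0.032 m) or (z of tile_c_center in the frame of jar_center between -0.075 and 0.025 m and horizontal distance between tile_c_center and jar_center below 0.032 m))), for 0.2 s.
3. two small tiles are in the jar (angle between jar_center's own z axis and vertical below 0.1 rad and horizontal distance between jar_center and mat_top below 0.027 m and z of jar_center in the frame of mat_top between 0.07 and 0.08 m and (((z of tile_a_center in the frame of jar_center between -0.075 and 0.025 m and horizontal distance between tile_a_center and jar_center below 0.032 m) and (z of tile_b_center in the frame of jar_center between -0.075 and 0.025 m and horizontal distance between tile_b_center and jar_center below 0.032 m)) or ((z of tile_b_center in the frame of jar_center between -0.075 and 0.025 m and horizontal distance between tile_b_center and jar_center below 0.032 m) and (z of tile_c_center in the frame of jar_center between -0.075 and 0.025 m and horizontal distance between tile_c_center and jar_center below 0.032 m)) or ((z of tile_a_center in the frame of jar_center between -0.075 and 0.025 m and horizontal distance between tile_a_center and jar_center below 0.032 m) and (z of tile_c_center in the frame of jar_center between -0.075 and 0.025 m and horizontal distance between tile_c_center and jar_center below 0.032 m)))), for 0.2 s.
4. all three small tiles are in the jar (angle between jar_center's own z axis and vertical below 0.1 rad and horizontal distance between jar_center and mat_top below 0.027 m and z of jar_center in the frame of mat_top between 0.07 and 0.08 m and z of tile_a_center in the frame of jar_center between -0.075 and 0.025 m and horizontal distance between each of tile_a_center, tile_b_center, tile_c_center and jar_center below 0.032 m and z of tile_b_center in the frame of jar_center between -0.075 and 0.025 m and z of tile_c_center in the frame of jar_center between -0.075 and 0.025 m), for 0.2 s.
At the end, for the whole second after the job is handed in: the jar stands upright (within 0.10 rad) and still on the cork mat, its axis within 27 mm of the mat's centre, and all three small tiles are inside it, below its neck (all of step 4 and linear speed of jar below 0.02 m/s); the robot touches nothing.
It fails at once if the large tile is moved by more than 20 mm (distance of big_tile_center from where it was at the start of the episode above 0.02 m).
It fails at once if another model or the magnifier is moved by more than 20 mm (distance of any of humerus, oesophagus, fat_cell, blood_cell, lidded_jar, magnifier from where it was at the start of the episode above 0.02 m).
It also fails if it takes over 72 s, if anything falls off the work surface, if the arm or the gripper's body presses on something with over 40 N, if the wrist force passes 120 N, or if a joint passes its speed limit or range.

## Working session

There is one attempt and no reset: what is moved stays moved. The work goes in short steps, Python scripts to look and compute and a shell command to move; the robot and the scene stay as the last step left them, time stands still between calls to the robot, and variables do not carry over. Pictures are saved under pics/ and viewed, at most 12 in all, crops included, and the job is handed in when it is done.

```bash
ls; mkdir -p pics; cat > h.py <<'E'
import numpy as np, cv2
from bench import monitor, optics, r
from scipy.spatial.transform import Rotation as Ro
def model(n):
    m=optics.camera_model(n); m['f']=192/np.tan(np.radians(m['vertical_fov'])/2); return m
def ray(n,u,v,obs=None):
    m=model(n); x=(u-m['cx'])/m['f']; y=(v-m['cy'])/m['f']
    if n=='wrist':
        th=np.hypot(x,y); s=np.sin(th)/th if th>1e-9 else 1
        d=np.array([x*s,y*s,np.cos(th)])
        H=np.array(m['hand_eye']); R=Ro.from_rotvec(obs['orientation']).as_matrix()
        return R@H[:3,3]+obs['tcp_pos'], R@H[:3,:3]@d
    R=np.array(m['R']); return -R.T@np.array(m['t']), R.T@np.array([x,y,1.])
def onplane(n,u,v,z,obs=None):
    o,d=ray(n,u,v,obs); return o+d*(z-o[2])/d[2]
def cloud(n,depth):
    m=model(n); v,u=np.mgrid[:384,:512]
    P=np.stack([(u-m['cx'])/m['f']*depth,(v-m['cy'])/m['f']*depth,depth],-1)
    return (P-np.array(m['t']))@np.array(m['R'])
E
python3 - <<'E'
from h import *
o=monitor.get_obs(); print(o)
ims=[]
for n in('scene','side','wrist'):
    p,d=optics.grab_frame(n); np.savez(n+'0.npz',p=p,d=d); ims.append(p); m=optics.camera_model(n); print(n,m)
    cv2.imwrite('pics/%s0.png'%n,cv2.resize(p[...,::-1],(800,600),interpolation=cv2.INTER_CUBIC))
E
```

```text
pics
{'clock': 0.0, 'joints': array([-0.10809097,  0.47782237,  0.02230622,  1.55644825, -0.01152276,
        1.10931077, -0.08311582]), 'qvel': array([ 0.00099048,  0.00065325,  0.00072698,  0.00081667,  0.00081882,
        0.00074016, -0.0001222 ]), 'tau': array([-5.45967814e-04, -5.96443820e+01,  1.60769675e+00, -2.81194621e+01,
        1.24063640e-02,  9.39900521e-03,  2.20753498e-05]), 'tcp_pos': array([6.74402450e-01, 6.11033377e-06, 2.30311490e-01]), 'orientation': array([-2.22054522e+00, -2.22058165e+00,  2.17876028e-03]), 'contact_force': array([ 0.44632849,  0.30703873, -0.12335766]), 'moment': array([ 0.04087545,  0.01545367, -0.00771107]), 'gripper_force': 0.0, 'grip_width': 0.08530882029335905}
scene {'vertical_fov': 55.078705554217386, 'cx': 255.00223381500876, 'cy': 197.049360447065, 'R': array([[ 0.00614395,  0.99995296, -0.0075051 ],
       [ 0.80083895, -0.00941485, -0.59880576],
       [-0.59884825, -0.00233134, -0.80085912]]), 't': array([ 0.06381354, -0.38480864,  1.61694011])}
side {'vertical_fov': 46.98956481777926, 'cx': 257.0367908575086, 'cy': 190.5497694759191, 'R': array([[-0.99143846, -0.13006109, -0.01157108],
       [-0.09345143,  0.76866481, -0.63278846],
       [ 0.09119544, -0.62628948, -0.77423826]]), 't': array([0.54298754, 0.11512582, 1.47729985])}
wrist {'vertical_fov': 65.70646984690485, 'cx': 257.33915732239575, 'cy': 196.12706635021942, 'hand_eye': array([[-5.07225642e-04, -9.59666194e-01, -2.81141493e-01,
         7.16929898e-02],
       [ 9.99999708e-01, -3.25878852e-04, -6.91788943e-04,
        -9.64715279e-05],
       [ 5.72268395e-04, -2.81141762e-01,  9.59666079e-01,
        -1.42516787e-01],
       [ 0.00000000e+00,  0.00000000e+00,  0.00000000e+00,
         1.00000000e+00]])}
```

View pics/scene0.png

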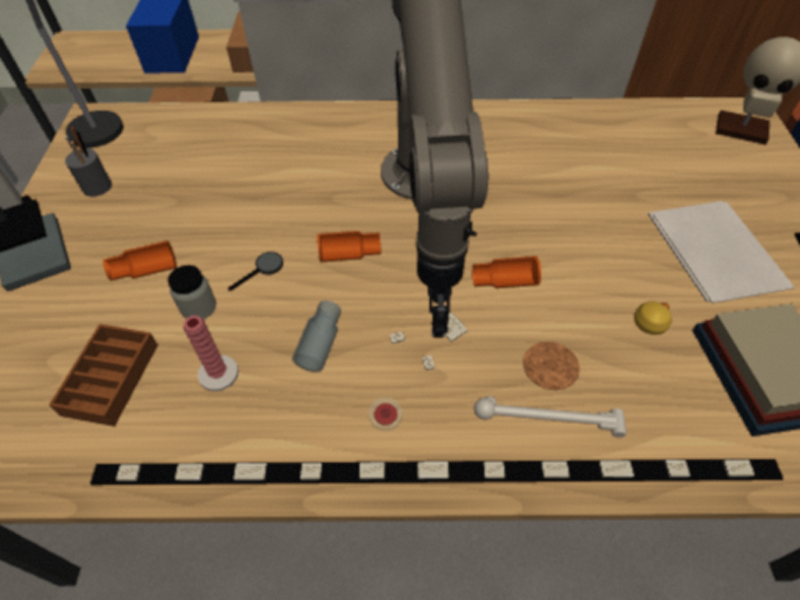

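View pics/wrist0.png

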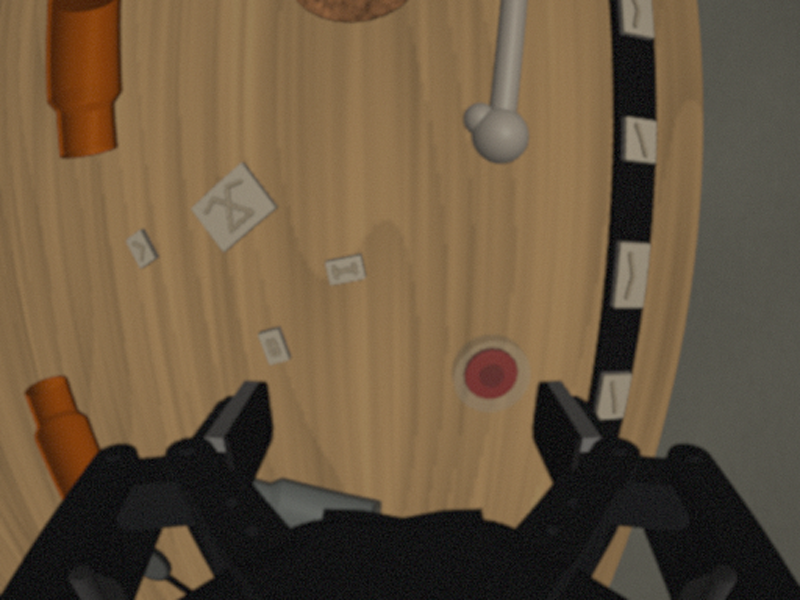

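The scene shows the grey jar lying at (318,337) with its mouth at (330,305), the mat at (551,365) and the tiles near the gripper. In the wrist view tile b is at (142,248), a at (345,269), c at (274,346) and the big tile at (234,206). Next I'll measure these.

```bash
python3 - <<'E'
from h import *
o=monitor.get_obs()
S={n:np.load(n+'0.npz') for n in('scene','side','wrist')}
# tiles in wrist
p=S['wrist']['p']; hsv=cv2.cvtColor(p,cv2.COLOR_RGB2HSV)
m=((hsv[...,1]<75)&(hsv[...,2]>110)).astype(np.uint8)
for c in cv2.findContours(cv2.morphologyEx(m,cv2.MORPH_CLOSE,np.ones((5,5))),0,2)[0]:
    if 80<cv2.contourArea(c)<4000:
        b=cv2.boxPoints(cv2.minAreaRect(c)); w=np.array([onplane('wrist',*q,.01,o) for q in b])[:,:2]
        e=w[1]-w[0],w[2]-w[1]; L=[np.linalg.norm(x) for x in e]; l=e[int(L[1]>L[0])]
        print('tile px',b.mean(0)*1.5625,'xy',w.mean(0).round(4),'size',np.round(L,3),'long yaw deg',round(np.degrees(np.arctan2(l[1],l[0])),1))
# mat
for n in('scene','side'):
    p=S[n]['p']; hsv=cv2.cvtColor(p,cv2.COLOR_RGB2HSV); P=cloud(n,S[n]['d'])
    print(n,'hsv')
    m=((hsv[...,0]<14)&(hsv[...,1]>85)&(hsv[...,1]<190)&(P[...,2]<.04)&(P[...,0]>.3)).astype(np.uint8)
    m=cv2.morphologyEx(m,cv2.MORPH_OPEN,np.ones((3,3)))
    for c in cv2.findContours(m,0,2)[0]:
        if cv2.contourArea(c)>300:
            (u,v),_,_=cv2.fitEllipse(c); w=np.array([onplane(n,*q,.004) for q in c[:,0]])
            print(' mat? px',u*1.5625,v*1.5625,onplane(n,u,v,.004).round(4),np.ptp(w,0).round(3))
    m=((hsv[...,0]>80)&(hsv[...,0]<125)&(hsv[...,1]>25)).astype(np.uint8)|((hsv[...,1]<40)&(hsv[...,2]<170)).astype(np.uint8)
    m=cv2.morphologyEx(m,cv2.MORPH_OPEN,np.ones((3,3)))
    for c in cv2.findContours(m,0,2)[0]:
        A=cv2.contourArea(c)
        if 500<A<6000:
            w=np.array([onplane(n,*q,.035) for q in c[:,0]]); k=np.zeros_like(m); cv2.drawContours(k,[c],-1,1,-1)
            print(' grey px',c[:,0].mean(0)*1.5625,A,'xy',w.mean(0).round(3),np.ptp(w,0).round(3),'depthz',np.percentile(P[k>0][:,2],[10,50,90]).round(3))
E
python3 - <<'E'
import cv2,numpy as np
E
```

```text
tile px [613.7188 395.25  ] xy [ 0.8742 -0.1228] size [0.05  0.031] long yaw deg 89.9
tile px [273.15808 345.91125] xy [ 0.5628 -0.0703] size [0.02 0.03] long yaw deg -74.9
tile px [344.6214 269.2007] xy [ 0.6277 -0.0037] size [0.03 0.02] long yaw deg 10.8
tile px [631.70593 274.96576] xy [ 0.8742 -0.0066] size [0.058 0.03 ] long yaw deg 89.9
tile px [139.84375 248.4375 ] xy [0.4419 0.0187] size [0.02  0.031] long yaw deg -64.6
tile px [232.35445 206.63478] xy [0.5348 0.0498] size [0.063 0.048] long yaw deg 33.8
tile px [639.84375 139.0625 ] xy [0.8735 0.1115] size [0.03  0.038] long yaw deg -88.8
tile px [637.5      17.96875] xy [0.8743 0.221 ] size [0.033 0.036] long yaw deg -94.6
tile px [497.86807  77.5222 ] xy [0.7494 0.1533] size [0.046 0.131] long yaw deg -90.1
scene hsv
 mat? px 550.7497787475586 365.01405239105225 [0.6391 0.258  0.004 ] [0.113 0.112 0.   ]
 mat? px 66.30648970603943 261.9358777999878 [ 0.3318 -0.884   0.004 ] [0.199 0.152 0.   ]
 grey px [733.74753937 385.15009843] 537.5 xy [0.706 0.609 0.035] [0.253 0.136 0.   ] depthz [0.008 0.023 0.029]
 grey px [316.7119
[... 310 characters left out ...]
015 0.022 0.098]
side hsv
 mat? px 341.50609970092773 425.0434398651123 [0.6339 0.2593 0.004 ] [0.111 0.11  0.   ]
 grey px [710.32714844 288.57421875] 516.5 xy [-0.127 -0.163  0.035] [0.133 0.109 0.   ] depthz [0.264 0.296 0.325]
 grey px [342.921947   217.05069124] 1470.5 xy [ 0.733 -0.292  0.035] [0.376 0.233 0.   ] depthz [0.035 0.299 0.405]
 grey px [776.71515805 137.10488506] 2128.0 xy [-0.39  -0.764  0.035] [0.236 1.055 0.   ] depthz [-0.754 -0.737 -0.45 ]
 grey px [625.89285714  23.9010989 ] 719.0 xy [-0.023 -1.289  0.035] [0.206 0.281 0.   ] depthz [0.746 0.769 0.787]
 grey px [518.24827982  53.49770642] 1007.0 xy [ 0.322 -1.079  0.035] [0.225 0.564 0.   ] depthz [0.022 0.034 0.727]
```

View pics/side0.png

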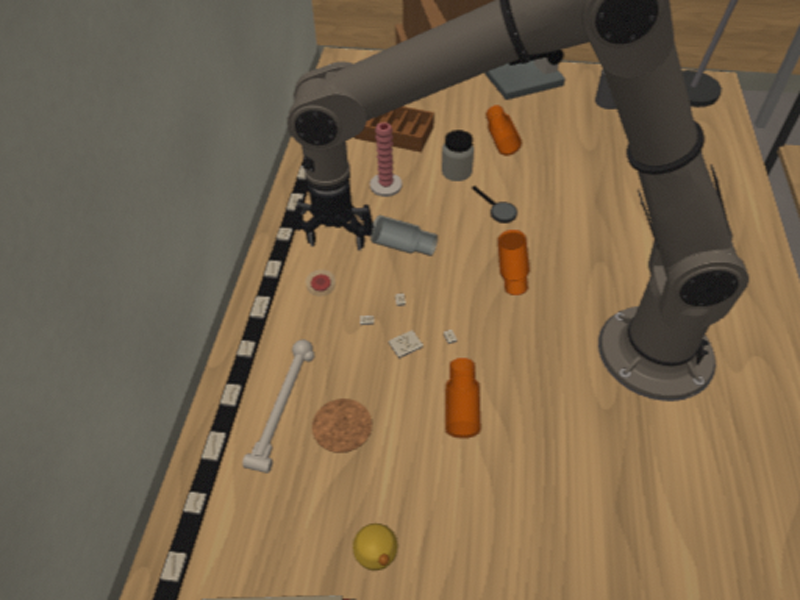

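The side view shows the jar at about (405,237) with its mouth at (436,243), the mat at (341,425) and the tiles at (400,299), (366,320) and (450,337). I'll fit the jar axis from depth.

```bash
python3 - <<'E'
from h import *
A=[]
for n in('scene','side'):
    d=np.load(n+'0.npz'); P=cloud(n,d['d'])
    hsv=cv2.cvtColor(d['p'],cv2.COLOR_RGB2HSV)
    k=(P[...,2]>.012)&(P[...,2]<.08)&(abs(P[...,0]-.57)<.13)&(abs(P[...,1]+.24)<.09)&(d['d']>0)&~((hsv[...,0]<16)&(hsv[...,1]>120))
    q=P[k]; t=q[q[:,2]>.045]; c=np.median(t[:,:2],0)
    u,s,v=np.linalg.svd(t[:,:2]-t[:,:2].mean(0)); a=v[0]*-np.sign(v[0][0])  # towards robot
    s=(q[:,:2]-t[:,:2].mean(0))@a; l=(q[:,:2]-t[:,:2].mean(0))@[-a[1],a[0]]
    print(n,len(q),'mean',t[:,:2].mean(0).round(4),'axis deg',np.degrees(np.arctan2(a[1],a[0])).round(1),'s ext',np.percentile(s,[0,1,99,100]).round(3))
    for lo in np.arange(-.09,.09,.02):
        j=(s>=lo)&(s<lo+.02)
        if j.sum()>5: print('  s',(lo+.01).round(3),j.sum(),'zmax',np.percentile(q[j,2],95).round(3),'lat',np.percentile(l[j],[2,98]).round(3),'toplat',l[j][q[j,2]>np.percentile(q[j,2],60)].mean().round(4))
E
```

```text
scene 856 mean [ 0.5893 -0.2372] axis deg 165.8 s ext [-0.064 -0.063  0.086  0.089]
  s -0.06 210 zmax 0.068 lat [-0.029  0.036] toplat 0.0033
  s -0.04 114 zmax 0.07 lat [-0.029  0.034] toplat 0.0062
  s -0.02 109 zmax 0.07 lat [-0.029  0.031] toplat 0.0031
  s 0.0 109 zmax 0.068 lat [-0.029  0.034] toplat 0.0036
  s 0.02 104 zmax 0.069 lat [-0.03   0.033] toplat 0.0046
  s 0.04 67 zmax 0.068 lat [-0.03   0.032] toplat 0.0034
  s 0.06 76 zmax 0.061 lat [-0.022  0.025] toplat 0.0037
  s 0.08 67 zmax 0.059 lat [-0.021  0.026] toplat 0.003
side 715 mean [ 0.5762 -0.2298] axis deg 168.5 s ext [-0.072 -0.07   0.078  0.079]
  s -0.08 7 zmax 0.072 lat [-0.018  0.019] toplat 0.0042
  s -0.06 92 zmax 0.073 lat [-0.022  0.03 ] toplat 0.0122
  s -0.04 96 zmax 0.074 lat [-0.024  0.033] toplat 0.0088
  s -0.02 99 zmax 0.074 lat [-0.023  0.032] toplat 0.0083
  s 0.0 95 zmax 0.073 lat [-0.025  0.03 ] toplat 0.0083
  s 0.02 104 zmax 0.072 lat [-0.025  0.032] toplat 0.0067
  s 0.04 87 zmax 0.066 lat [-0.019  0.025] toplat 0.0072
  s 0.06 84 zmax 0.064 lat [-0.02   0.028] toplat 0.0075
  s 0.08 51 zmax 0.065 lat [-0.019  0.034] toplat 0.0044
```

```bash
python3 -m crank '[[[-3.5,-3.0,-0.5],[0,0,0.15]]]' 8.54 60
python3 -m crank '[[[0,0,0],[0,0,0.15]],[[0,0,0],[0,0,0.15]],[[0,0,0],[0,0,0.15]],[[0,0,0],[0,0,0.15]],[[0,0,0],[0,0,0.15]]]' >/dev/null
python3 -m crank '[[[0,0,0],[0,0,0.15]],[[0,0,0],[0,0,0.15]],[[0,0,0],[0,0,0.15]],[[0,0,0],[0,0,0.15]],[[0,0,0],[0,0,0.15]]]' >/dev/null
python3 -m crank '[[[0,0,0],[0,0,0.144]]]'
cat >> h.py <<'E'
def plan(pos,mx=4.5):
    "shift in tool cm to reach world pos, from measured pose"
    o=monitor.get_obs(); R=Ro.from_rotvec(o['orientation']).as_matrix()
    s=R.T@(np.array(pos)-o['tcp_pos'])*100
    print('t',round(o['clock'],2),'tcp',o['tcp_pos'].round(4),'x',R[:,0].round(3),'z',R[:,2].round(3),'shift cm',s.round(2),'q',o['joints'].round(2),'F',o['contact_force'].round(1)); return s,R
E
python3 -c "
from h import *
plan((.46,-.21,.16))"
```

```text
clock: 0.25
tcp_pos: [0.6466, -0.0285, 0.2346]
orientation: [-2.372, -2.055, -0.004]
contact_force: [-0.1, 0.1, 0.2]
grip_width: 0.0853
gripper_force: 0.0
clock: 1.35
tcp_pos: [0.6447, -0.0349, 0.2359]
orientation: [3.121, -0.359, -0.001]
contact_force: [0.5, 0.5, 0.6]
grip_width: 0.0851
gripper_force: 0.0
t 1.35 tcp [ 0.6447 -0.0349  0.2359] x [ 0.974 -0.227 -0.001] z [-0.001  0.    -1.   ] shift cm [-14.01  21.25   7.61] q [-0.34  0.45  0.41  1.65 -0.2   1.09 -1.67] F [0.5 0.5 0.6]
```

```bash
python3 -m crank '[[[-2.8,4.2,0.4],[0,0,0]],[[-2.8,4.2,0.4],[0,0,0]],[[-2.8,4.2,0.4],[0,0,0]],[[-2.8,4.2,0.4],[0,0,0]],[[-2.8,4.2,0.4],[0,0,0]]]' >/dev/null
python3 -m crank '[[[0,0,0],[0,0.13,0]],[[0,0,0],[0,0.13,0]],[[0,0,0],[0,0.13,0]],[[0,0,0],[0,0.13,0]],[[0,0,0],[0,0.13,0]]]' >/dev/null
python3 -m crank '[[[0,0,0],[0,0.135,0]],[[0,0,0],[0,0,0]]]'
python3 -c "
from h import *
plan((.534,-.2266,.018))
o=monitor.get_obs();p,d=optics.grab_frame('wrist');np.savez('w1.npz',p=p,d=d,**{k:o[k] for k in('tcp_pos','orientation')})
cv2.imwrite('pics/w1.png',p[...,::-1])"
```

```text
clock: 2.55
tcp_pos: [0.464, -0.2208, 0.2321]
orientation: [2.886, -0.328, 0.877]
contact_force: [-0.1, 0.6, -1.4]
grip_width: 0.0851
gripper_force: 0.0
t 2.55 tcp [ 0.464  -0.2208  0.2321] x [ 0.81  -0.174  0.56 ] z [ 0.537 -0.165 -0.828] shift cm [-6.21 -1.95 21.57] q [-0.45 -0.11  0.77  2.4   0.23  0.23 -1.67] F [-0.1  0.6 -1.4]
```

View pics/w1.png

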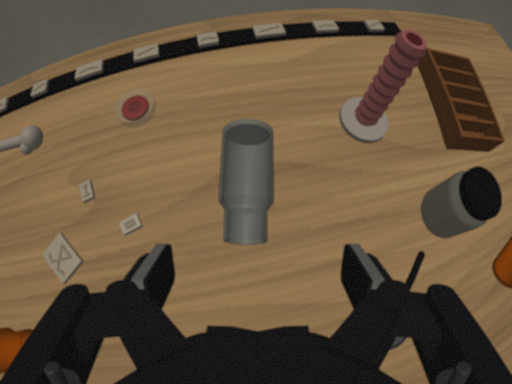

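The wrist view shows the jar from its mouth side, neck at (245,225) between the fingers and bottom at (247,130). The tilt stopped at 34° because joints 4 and 6 are near their limits. I'll fit a simple chain to see which tilts are feasible at the grasp and at the mat.

```bash
cat > kin.py <<'E'
from h import *
from scipy.optimize import least_squares
D=[([-.10809,.47782,.0223,1.55645,-.01152,1.10931,-.08312],[.6744,0,.2303],[-2.22054522,-2.22058165,2.178e-3]),
([-0.34,0.45,0.41,1.65,-0.2,1.09,-1.67],[.6447,-.0349,.2359],None),
([-0.45,-0.11,0.77,2.4,0.23,0.23,-1.67],[.464,-.2208,.2321],None)]
Rz=lambda t:Ro.from_euler('z',t).as_matrix()
Ry=lambda t:Ro.from_euler('y',t).as_matrix()
def fk(q,k):
    h,a,b,L,e,f,g=k
    R=Rz(q[0]);p=np.array([0,0,h]);R=R@Ry(q[1])@Rz(q[2]);p=p+R@[e,g,a]
    R=R@Ry(q[3])@Rz(q[4]);p=p+R@[f,-g,b]
    R=R@Ry(q[5])@Rz(q[6]);return p+R@[0,0,L],R
def fit():
    return least_squares(lambda k:np.r_[np.concatenate([fk(q,k)[0]-p for q,p,_ in D]),.003*(k-k0)],k0).x
k0=np.array([.36,.42,.4,.4,0,0,0])
LO=np.array([-2.96,-.34,-1.41,.24,-1.37,.17,-2.96]);HI=np.array([2.96,2.1,1.46,2.44,4.51,1.92,2.96])
def ik(p,R,k,C,q0):
    f=lambda q:(lambda P,M:np.r_[(P-p)*5,Ro.from_matrix(R.T@M@C).as_rotvec()])(*fk(q,k))
    best=None
    for s in range(8):
        x0=np.clip(np.array(q0)+(0 if s==0 else np.random.default_rng(s).normal(0,.5,7)),LO+.03,HI-.03)
        r=least_squares(f,x0,bounds=(LO+.02,HI-.02))
        if best is None or r.cost<best.cost: best=r
    return best.x,best.cost
E
python3 - <<'E'
from kin import *
k=fit(); print(k.round(4))
for q,p,_ in D: print((fk(q,k)[0]-p).round(4))
_,M=fk(D[0][0],k); C=M.T@Ro.from_rotvec(D[0][2]).as_matrix(); print(C.round(3))
_,M=fk(D[2][0],k); print((M@C).round(3))
a=np.array([-.975,.2215,0]);g0=np.array([.501,-.219,.035])-.017*a
up=np.array([0,0,1.])
q0=D[2][0]
for al in(30,35,40,45,50,55,60):
    c,s=np.cos(np.radians(al)),np.sin(np.radians(al))
    z=-a*s-up*c; x=-a*c+up*s; R=np.c_[x,np.cross(z,x),z]; p=g0+.023*z
    q,e=ik(p,R,k,C,q0); print('grasp',al,e.round(6),q.round(2))
    # place: tool angle 90-al outward, rolled; radial yaw options
    for yaw in(0,22,45):
        u=np.array([np.cos(np.radians(yaw)),np.sin(np.radians(yaw)),0])
        z=u*c-up*s; x=-u*s-up*c; R=np.c_[x,np.cross(z,x),z]
        p=np.array([.6365,.2585,.137])+.023*z
        q2,e=ik(p,R,k,C,[.3,.4,0,1.6,0,.6,1.4]); print('   place',yaw,e.round(6),q2.round(2))
E
```

```text
[-4.9106  0.6767 -1.491  -1.556   0.4452 -2.8427 -0.3824]
[-0.0331 -0.0609  0.0167]
[ 0.0281 -0.0021 -0.016 ]
[-0.0016  0.0072 -0.0006]
[[ 0. -1.  0.]
 [ 1.  0. -0.]
 [ 0.  0.  1.]]
[[-0.809 -0.24   0.537]
 [-0.179  0.97   0.164]
 [-0.56   0.037 -0.828]]
grasp 30 0.0 [ 0.43  0.73 -0.58  1.63  0.59  0.4   1.38]
   place 0 0.097523 [ 1.37  0.43 -1.07  2.2   0.59  0.19 -1.67]
   place 22 0.101692 [ 1.67  0.38 -1.02  2.21  0.59  0.19 -1.72]
   place 45 0.097225 [ 2.03  0.33 -1.01  2.2   0.59  0.19 -1.78]
grasp 35 0.0 [ 0.57  0.57 -0.64  1.85  0.56  0.26  1.4 ]
   place 0 0.06267 [ 1.37  0.43 -1.07  2.2   0.59  0.19 -1.66]
   place 22 0.065971 [ 1.67  0.39 -1.02  2.2   0.59  0.19 -1.72]
   place 45 0.062435 [ 2.02  0.34 -1.    2.2   0.59  0.19 -1.78]
grasp 40 0.001196 [ 0.73  0.5  -0.74  1.97  0.6   0.19  1.39]
   place 0 0.035494 [ 1.37  0.43 -1.07  2.2   0.59  0.19 -1.66]
   place 22 0.037947 [ 1.67  0.39 -1.02  2.2   0.59  0.19 -1.72]
   place 45 0.03532 [ 2.01  0.34 -1.    2.2   0.59  0.19 -1.78]
grasp 45 0.009325 [ 0.73  0.5  -0.74  1.98  0.6   0.19  1.39]
   place 0 0.015994 [ 1.37 
[... 211 characters left out ...]
.11  1.9  -1.63]
   place 0 0.004168 [ 1.38  0.43 -1.06  2.2   0.59  0.19 -1.65]
   place 22 0.004999 [ 1.66  0.39 -1.01  2.2   0.59  0.19 -1.72]
   place 45 0.004111 [ 1.99  0.34 -0.99  2.2   0.59  0.19 -1.79]
grasp 55 0.048635 [ 0.74  0.5  -0.75  1.98  0.6   0.19  1.4 ]
   place 0 7e-06 [ 1.38  0.43 -1.06  2.2   0.59  0.19 -1.65]
   place 22 7.5e-05 [ 1.66  0.39 -1.01  2.2   0.59  0.19 -1.72]
   place 45 5e-06 [ 1.98  0.34 -0.99  2.2   0.59  0.19 -1.8 ]
grasp 60 0.079811 [ 0.74  0.5  -0.75  1.98  0.6   0.19  1.4 ]
   place 0 0.0 [ 0.47  0.23 -0.37  2.11  0.07  0.3  -1.5 ]
   place 22 0.0 [ 0.62  0.2  -0.2   2.14  0.07  0.28 -1.59]
   place 45 0.0 [ 1.26  0.39 -0.44  1.94  0.33  0.34 -1.75]
```

```bash
python3 - <<'E'
from kin import *
import itertools
o=monitor.get_obs(); print(o['joints'].round(4))
xs=[None,([.974,-.227,-.001],[-.001,0,-1]),([.81,-.174,.56],[.537,-.165,-.828])]
res=[]
for s in itertools.product([1,-1],repeat=7):
    S=np.array(s); M=fk(S*np.array(D[0][0]),k0)[1]; C=M.T@Ro.from_rotvec(D[0][2]).as_matrix(); e=0
    for (q,p,_),xz in list(zip(D,xs))[1:]:
        N=fk(S*np.array(q),k0)[1]@C; e+=np.linalg.norm(N[:,0]-xz[0])+np.linalg.norm(N[:,2]-xz[1])
    pe=None
    k=least_squares(lambda k:np.r_[np.concatenate([fk(S*np.array(q),k)[0]-p for q,p,_ in D]),.003*(k-k0)],k0)
    res.append((e,k.cost,s,k.x))
for e in sorted(res,key=lambda t:t[0])[:4]: print(round(e[0],3),e[1].round(6),e[2],e[3].round(3))
E
```

```text
[-0.446  -0.104   0.762   2.3948  0.2185  0.2316 -1.6591]
0.02 0.001715 (-1, 1, -1, 1, -1, 1, -1) [ 1.353  0.196  0.863  0.374  0.071  0.565 -0.079]
1.079 0.003293 (1, 1, 1, 1, 1, 1, -1) [-4.911  0.677 -1.491 -1.556  0.445 -2.843 -0.382]
1.097 0.002276 (-1, 1, -1, 1, 1, 1, -1) [-0.108  0.926  0.322  0.619 -0.146 -0.229  0.013]
1.487 0.004933 (1, 1, -1, 1, -1, 1, -1) [-6.451  2.459 -2.056 -0.153 -0.35  -3.685  0.361]
```

```bash
python3 - <<'E'
import re
s=open('kin.py').read()
s=s.replace("h,a,b,L,e,f,g=k\n","h,a,b,L,e,f,g=k; q=np.array(q)*[-1,1,-1,1,-1,1,-1]; g2=0\n").replace("[f,-g,b]","[f,g2,b]")
s=s.replace("[-0.45,-0.11,0.77,2.4,0.23,0.23,-1.67]","[-0.446,-0.104,0.762,2.3948,0.2185,0.2316,-1.6591]")
open('kin.py','w').write(s)
E
cat > t.py <<'E'
from kin import *
k=fit(); print(k.round(4))
for q,p,_ in D: print((fk(q,k)[0]-p).round(4))
_,M=fk(D[0][0],k); C=M.T@Ro.from_rotvec(D[0][2]).as_matrix()
a=np.array([-.975,.2215,0]);g0=np.array([.501,-.219,.035])-.017*a
up=np.array([0,0,1.])
q0=D[2][0]
for al in(30,35,40,45,50,55,60):
    c,s=np.cos(np.radians(al)),np.sin(np.radians(al))
    z=-a*s-up*c; x=-a*c+up*s; R=np.c_[x,np.cross(z,x),z]; p=g0+.023*z
    q,e=ik(p,R,k,C,q0); print('grasp',al,e.round(6),q.round(2))
    for yaw in(0,22,45):
        u=np.array([np.cos(np.radians(yaw)),np.sin(np.radians(yaw)),0])
        z=u*c-up*s; x=-u*s-up*c; R=np.c_[x,np.cross(z,x),z]
        p=np.array([.6365,.2585,.137])+.023*z
        q2,e=ik(p,R,k,C,[.3,.4,0,1.6,0,.6,1.4]); print('   place',yaw,e.round(6),q2.round(2))
E
python3 t.py
```

```text
[ 0.205   0.5372  0.4325  0.3102  0.0164 -0.0642 -0.0621]
[ 0.0047  0.0005 -0.0012]
[-0.0049 -0.0012  0.0008]
[0.0003 0.0013 0.0003]
grasp 30 0.0 [ 1.28  0.75 -1.08  2.25  1.78  0.51 -2.94]
   place 0 0.0 [-0.29  0.53 -0.4   2.1   2.14  0.8  -0.9 ]
   place 22 0.0 [ 0.27  0.63 -0.91  2.13  2.52  0.65 -0.69]
   place 45 0.0 [ 0.61  0.79 -1.17  2.04  2.73  0.24 -0.39]
grasp 35 0.0 [ 1.41  1.02 -1.36  2.28  1.93  0.82 -2.94]
   place 0 0.0 [-0.57  0.47 -0.02  2.07  2.06  0.54 -0.91]
   place 22 0.0 [ 0.07  0.5  -0.64  2.09  2.49  0.44 -0.79]
   place 45 0.0 [ 0.62  0.79 -1.17  2.04  2.35  0.21 -0.01]
grasp 40 0.00068 [ 1.45  1.08 -1.39  2.29  2.04  0.83 -2.94]
   place 0 0.0 [-0.45  0.45 -0.13  2.05  1.89  0.5  -0.71]
   place 22 0.0 [ 0.12  0.5  -0.67  2.06  2.26  0.36 -0.55]
   place 45 0.0 [-0.17  0.42 -0.33  2.03  4.02  0.19 -2.14]
grasp 45 0.003522 [ 1.48  1.11 -1.39  2.3   2.14  0.8  -2.94]
   place 0 0.0 [-0.55  0.44  0.02  2.04  1.68  0.36 -0.52]
   place 22 0.0 [ 0.15  0.5  -0.7   2.05  1.97  0.31 -0.25]
   place 45 0.0 [ 0.55  0.72 -1.09  2.04  1.65  0.21  0.6 ]
grasp 50 0.008145 [ 1.52  1.16 -1.39  2.31  2.25  0.77 -2.94]
   place 0 0.0 [-0.41  0.44 -0.14  2.02  1.45  0.38 -0.25]
   place 22 0.0 [ 0.09  0.47 -0.61  2.04  1.64  0.25  0.04]
   place 45 0.0 [ 0.47  0.64 -1.    2.04  1.28  0.2   0.9 ]
grasp 55 0.013745 [ 1.55  1.23 -1.39  2.32  2.39  0.76 -2.94]
   place 0 0.0 [ 0.14  0.59 -0.88  1.97  1.44  0.73 -0.1 ]
   place 22 0.0 [ 0.49  0.85 -1.33  1.99  1.59  0.82  0.32]
   place 45 0.0 [ 0.34  0.56 -0.85  2.05  0.84  0.19  1.25]
grasp 60 0.018732 [ 1.59  1.34 -1.39  2.34  2.58  0.78 -2.94]
   place 0 0.0 [-0.31  0.45 -0.25  1.98  0.97  0.43  0.22]
   place 22 0.0 [-0.16  0.43 -0.34  2.04  0.77  0.23  0.82]
   place 45 0.0 [ 0.25  0.53 -0.79  2.02  0.62  0.28  1.43]
```

```bash
cat > t2.py <<'E'
from kin import *
k=fit()
_,M=fk(D[0][0],k); C=M.T@Ro.from_rotvec(D[0][2]).as_matrix()
a=np.array([-.975,.2215,0]);g0=np.array([.501,-.219,.035])-.017*a
up=np.array([0,0,1.])
def ik1(p,R,q0,n=12):
    out=[]
    f=lambda q:(lambda P,M:np.r_[(P-p)*5,Ro.from_matrix(R.T@M@C).as_rotvec(),.002*(q-q0)])(*fk(q,k))
    for s in range(n):
        x0=np.clip(np.array(q0)+(0 if s==0 else np.random.default_rng(s).normal(0,.25,7)),LO+.03,HI-.03)
        r=least_squares(f,x0,bounds=(LO+.02,HI-.02)); out.append((np.abs(r.fun[:6]).max(),r.cost,r.x))
    return min(out,key=lambda t:t[1])
if __name__=='__main__':
  for al in(20,30,40,45,50,60):
    c,s=np.cos(np.radians(al)),np.sin(np.radians(al))
    z=-a*s-up*c; x=-a*c+up*s; R=np.c_[x,np.cross(z,x),z]
    for h in (.023,-.06):
        p=g0+h*z
        for Rr,q7 in((R,1.5),(R@np.diag([-1,-1,1]),-1.6)):
            e,_,q=ik1(p,Rr,np.array([-.4,.5,0,2.2,3.1,.5,q7])); print('grasp',al,h,e.round(4),q.round(2))
    for yaw in(0,22,45):
        u=np.array([np.cos(np.radians(yaw)),np.sin(np.radians(yaw)),0])
        z=u*c-up*s; x=-u*s-up*c; R=np.c_[x,np.cross(z,x),z]
        p=np.array([.6365,.2585,.137])+.023*z
        e,_,q2=ik1(p,R,np.array([.3,.4,0,2,3.1,.5,-1.6])); print('   place',yaw,e.round(4),q2.round(2))
E
python3 t2.py
```

```text
grasp 20 0.023 0.0 [-0.53  1.13  1.18  2.17  4.49  0.96 -0.06]
grasp 20 0.023 0.0 [ 1.09  0.61 -0.85  2.21  1.26  0.39  0.6 ]
grasp 20 -0.06 0.0641 [-0.56  1.21  1.44  2.23  4.49  1.21 -0.03]
grasp 20 -0.06 0.0 [ 1.45  0.7  -1.39  2.23  1.21  0.74  0.65]
   place 0 0.0 [-0.48  0.58 -0.21  2.13  2.32  0.97 -1.15]
   place 22 0.0 [-0.29  0.55 -0.26  2.17  2.91  0.81 -1.33]
   place 45 0.0 [-0.01  0.56 -0.42  2.12  3.62  0.68 -1.6 ]
grasp 30 0.023 0.0 [-0.11  0.52  0.38  2.23  4.12  0.19  0.51]
grasp 30 0.023 0.0 [-0.11  0.52  0.38  2.23  4.12  0.19 -2.64]
grasp 30 -0.06 0.0 [-0.53  0.5   0.9   2.33  4.49  0.38  0.1 ]
grasp 30 -0.06 0.0001 [ 1.27  0.38 -0.93  2.35  1.4   0.19  0.45]
   place 0 0.0 [-0.45  0.51 -0.19  2.1   2.16  0.72 -0.98]
   place 22 0.0 [-0.33  0.46 -0.19  2.11  2.84  0.49 -1.29]
   place 45 0.0 [ 0.03  0.49 -0.51  2.07  3.66  0.38 -1.68]
grasp 40 0.023 0.0 [0.18 0.49 0.12 2.26 3.43 0.31 1.31]
grasp 40 0.023 0.0 [ 0.2   0.48  0.11  2.26  3.42  0.31 -1.81]
grasp 40 -0.06 0.0 [0.13 0.27 0.16 2.35 3.54 0.19 1.2 ]
grasp 40 -0.06 0.0 [ 0.13  0.27  0.16  2.35  3.54  0.19 -
[... 768 characters left out ...]
42  2.98  0.4   1.99]
grasp 50 -0.06 0.0299 [ 1.05  0.38 -0.74  2.42  2.98  0.4  -1.15]
   place 0 0.0 [-0.1   0.49 -0.54  2.01  1.53  0.56 -0.26]
   place 22 0.0001 [-0.01  0.45 -0.47  2.04  1.63  0.19  0.02]
   place 45 0.0001 [-1.05  0.66  0.79  2.    4.49  0.62 -2.87]
grasp 60 0.023 0.0 [0.17 0.71 0.18 2.4  3.3  1.02 1.43]
grasp 60 0.023 0.0 [ 0.18  0.71  0.17  2.4   3.3   1.02 -1.71]
grasp 60 -0.06 0.112 [ 1.39  0.59 -1.06  2.42  2.97  0.48  2.24]
grasp 60 -0.06 0.112 [ 1.39  0.59 -1.06  2.42  2.97  0.48 -0.9 ]
   place 0 0.0 [ 0.18  0.61 -0.92  1.93  1.3   0.76  0.04]
   place 22 0.0 [ 0.39  0.69 -1.11  1.96  1.32  0.65  0.46]
   place 45 0.0 [ 0.57  0.92 -1.39  1.93  1.29  0.75  0.99]
```

```bash
cat > t3.py <<'E'
from t2 import *
qc=np.array(D[2][0])
for al in(25,30,34,38,42):
    c,s=np.cos(np.radians(al)),np.sin(np.radians(al))
    z=-a*s-up*c; x=-a*c+up*s; R=np.c_[x,np.cross(z,x),z]
    e,_,q=ik1(g0+.023*z,R,qc); print('grasp',al,e.round(4),q.round(2))
for be in(30,40,45,50,55):
    for yaw in(-60,-30,0,22,50,90,120):
        c,s=np.cos(np.radians(be)),np.sin(np.radians(be))
        u=np.array([np.cos(np.radians(yaw)),np.sin(np.radians(yaw)),0])
        z=-u*s-up*c; x=u*c-up*s; R=np.c_[x,np.cross(z,x),z]
        e,_,q=ik1(np.array([.6365,.2585,.137])+.023*z,R,np.array([.2,.6,0,1.4,0,1.5,-1.6]),6)
        if e<.01: print('back',be,yaw,e.round(4),q.round(2))
E
python3 t3.py
```

```text
grasp 25 0.0001 [ 0.94  0.52 -0.61  2.24  1.46  0.19 -2.74]
grasp 30 0.0001 [ 1.27  0.74 -1.08  2.25  1.78  0.51 -2.94]
grasp 34 0.0001 [ 1.4   0.97 -1.32  2.27  1.91  0.76 -2.94]
grasp 38 0.0101 [ 1.43  1.07 -1.39  2.29  2.    0.84 -2.94]
grasp 42 0.031 [ 1.46  1.09 -1.39  2.3   2.07  0.81 -2.94]
back 30 -60 0.0 [-0.27  0.66 -0.07  1.59 -0.54  1.07 -2.64]
back 30 -30 0.0 [-0.28  0.77 -0.12  1.39 -0.33  1.34 -2.34]
back 30 0 0.0 [-0.32  0.84 -0.16  1.25 -0.11  1.53 -2.  ]
back 30 22 0.0 [-0.37  0.86 -0.18  1.21  0.07  1.59 -1.73]
back 30 50 0.0 [-0.41  0.84 -0.22  1.26  0.3   1.57 -1.38]
back 30 90 0.0 [-0.42  0.74 -0.31  1.46  0.62  1.38 -0.93]
back 30 120 0.0 [-0.36  0.64 -0.4   1.66  0.84  1.15 -0.63]
back 40 -60 0.0 [-0.19  0.71 -0.13  1.56 -0.66  1.15 -2.56]
back 40 -30 0.0 [-0.23  0.84 -0.16  1.3  -0.41  1.48 -2.32]
back 40 0 0.0 [-0.32  0.94 -0.16  1.11 -0.16  1.73 -2.  ]
back 40 22 0.0 [-0.39  0.97 -0.16  1.06  0.04  1.81 -1.72]
back 40 50 0.0 [-0.46  0.94 -0.17  1.12  0.31  1.77 -1.35]
back 40 90 0.0 [-0.5   0.8  -0.24  1.4   0.68  1.51 -0.95]
back 40 120 0.0 [-0.46  0.68 -0
[... 282 characters left out ...]
 [-0.48  0.99 -0.14  1.06  0.32  1.87 -1.34]
back 45 90 0.0 [-0.54  0.84 -0.21  1.37  0.71  1.57 -0.96]
back 45 120 0.0 [-0.5   0.7  -0.29  1.65  1.01  1.29 -0.77]
back 50 -60 0.0 [-0.12  0.77 -0.19  1.52 -0.75  1.24 -2.49]
back 50 -30 0.0 [-0.19  0.93 -0.19  1.21 -0.48  1.62 -2.32]
back 50 50 0.0 [-0.65  1.06  0.24  1.    0.12  1.9  -1.16]
back 50 90 0.0 [-0.58  0.87 -0.17  1.34  0.74  1.63 -0.96]
back 50 120 0.0 [-0.55  0.72 -0.26  1.64  1.05  1.33 -0.81]
back 55 -60 0.0 [-0.08  0.8  -0.22  1.51 -0.8   1.28 -2.47]
back 55 -30 0.0 [-0.18  0.97 -0.21  1.17 -0.52  1.69 -2.33]
back 55 90 0.0 [-0.61  0.9  -0.14  1.31  0.76  1.69 -0.95]
back 55 120 0.0 [-0.59  0.75 -0.22  1.64  1.1   1.38 -0.84]
```

```bash
cat > t4.py <<'E'
from t2 import *
qc=np.array([-.45,.3,.6,2.2,.2,.3,-1.66])
for al in(5,10,15,20,23):
    c,s=np.cos(np.radians(al)),np.sin(np.radians(al))
    z=-a*s-up*c; x=-a*c+up*s; R=np.c_[x,np.cross(z,x),z]
    e,_,q=ik1(g0+.023*z,R,qc); print('grasp',al,e.round(4),q.round(2))
for be in(60,65,70,75,80):
    for yaw in(-90,-75,-60,-45,90,120):
        c,s=np.cos(np.radians(be)),np.sin(np.radians(be))
        u=np.array([np.cos(np.radians(yaw)),np.sin(np.radians(yaw)),0])
        z=-u*s-up*c; x=u*c-up*s; R=np.c_[x,np.cross(z,x),z]
        e,_,q=ik1(np.array([.6365,.2585,.137])+.023*z,R,np.array([-.1,.8,-.2,1.5,-.8,1.3,-2.4]),6)
        if e<.01: print('back',be,yaw,e.round(4),q.round(2))
E
python3 t4.py
```

```text
grasp 5 0.0 [ 0.14  0.51  0.18  2.14 -0.23  0.41 -1.3 ]
grasp 10 0.0 [ 0.19  0.48  0.11  2.2  -0.21  0.29 -1.32]
grasp 15 0.0001 [ 0.05  0.48  0.23  2.25 -0.61  0.19 -0.97]
grasp 20 0.0001 [ 0.82  0.49 -0.49  2.24  1.    0.19 -2.34]
grasp 23 0.0001 [ 0.9   0.51 -0.57  2.24  1.28  0.19 -2.59]
back 60 -90 0.0 [-0.06  0.66 -0.21  1.82 -1.29  0.94 -2.39]
back 60 -75 0.0 [-0.06  0.74 -0.21  1.66 -1.05  1.13 -2.43]
back 60 -60 0.0 [-0.07  0.83 -0.22  1.49 -0.86  1.34 -2.43]
back 60 -45 0.0 [-0.11  0.92 -0.23  1.31 -0.7   1.55 -2.4 ]
back 60 90 0.0 [-0.7   0.94  0.    1.29  0.73  1.7  -0.91]
back 60 120 0.0 [-0.73  0.77 -0.04  1.64  1.07  1.35 -0.85]
back 65 -90 0.0 [-0.03  0.69 -0.24  1.81 -1.35  0.99 -2.32]
back 65 -75 0.0 [-0.02  0.78 -0.24  1.65 -1.09  1.18 -2.39]
back 65 -60 0.0 [-0.04  0.87 -0.25  1.47 -0.9   1.38 -2.41]
back 65 -45 0.0 [-0.09  0.96 -0.25  1.29 -0.73  1.6  -2.4 ]
back 65 90 0.0 [-0.73  0.98  0.05  1.27  0.76  1.75 -0.9 ]
back 65 120 0.0 [-0.77  0.8   0.    1.63  1.1   1.39 -0.87]
back 70 -90 0.0 [ 0.09  0.73 -0.38  1.82 -1.35  0.98 -2.28]
back 70 -75 0.0 [ 0.01  0.81 
[... 287 characters left out ...]
 0.19  0.77 -0.51  1.82 -1.35  0.97 -2.24]
back 75 -75 0.0 [ 0.04  0.84 -0.3   1.64 -1.18  1.26 -2.32]
back 75 -60 0.0 [ 0.01  0.94 -0.31  1.45 -0.97  1.47 -2.39]
back 75 -45 0.0 [-0.05  1.03 -0.31  1.24 -0.8   1.69 -2.42]
back 75 90 0.0 [-0.78  1.06  0.13  1.23  0.8   1.83 -0.87]
back 75 120 0.0 [-0.85  0.87  0.1   1.62  1.16  1.47 -0.92]
back 80 -90 0.0 [ 0.27  0.83 -0.61  1.82 -1.35  0.97 -2.21]
back 80 -75 0.0 [ 0.07  0.88 -0.33  1.63 -1.21  1.31 -2.29]
back 80 -60 0.0 [ 0.03  0.97 -0.34  1.43 -1.    1.51 -2.38]
back 80 -45 0.0 [-0.03  1.06 -0.34  1.23 -0.84  1.73 -2.42]
back 80 90 0.0 [-0.81  1.09  0.18  1.21  0.82  1.87 -0.85]
back 80 120 0.0 [-0.89  0.91  0.14  1.61  1.18  1.5  -0.94]
```

```bash
cat > t5.py <<'E'
from t2 import *
from scipy.spatial.transform import Slerp
def pose(ang,yaw,s=1):  # tool leaning: ang>0 outward along yaw dir (x up), <0 back
    c,s_=np.cos(np.radians(ang)),np.sin(np.radians(ang)); u=np.array([np.cos(np.radians(yaw)),np.sin(np.radians(yaw)),0])
    z=u*s_-up*c; x=u*c+up*s_; return np.c_[x,np.cross(z,x),z]
def track(q,keys):
    for (p0,R0),(p1,R1) in zip(keys,keys[1:]):
        sl=Slerp([0,1],Ro.from_matrix([R0,R1])); worst=0; m=9
        for t in np.linspace(0,1,13)[1:]:
            p=p0+(p1-p0)*t; R=sl(t).as_matrix()
            f=lambda x:(lambda P,M:np.r_[(P-p)*5,Ro.from_matrix(R.T@M@C).as_rotvec(),.003*(x-q)])(*fk(x,k))
            r=least_squares(f,q,bounds=(LO,HI)); q=np.clip(r.x,LO+1e-4,HI-1e-4); worst=max(worst,np.abs(r.fun[:6]).max()); m=min(m,(q-LO).min(),(HI-q).min())
        print('  worst',worst.round(4),'margin',m.round(3),q.round(2),'rotvec tool',Ro.from_matrix(R0.T@R1).as_rotvec().round(3))
    return q
if __name__=='__main__':
  q=np.array(D[2][0]);p0,R0=fk(q,k);R0=R0@C
  mat=np.array([.6365,.2585,.137])
  for al in(0,8):
    Rg=pose(al,-12.8); zg=Rg[:,2]; G=g0+.023*zg
    for yaw,be in((-78,82),(-60,82),(80,75),(95,82)):
        Rf=pose(-be,yaw); F=mat+.023*Rf[:,2]
        print(al,yaw,be)
        track(q,[(p0,R0),(G+[0,0,.1],Rg),(G,Rg),(G+[0,0,.2],Rg),(np.array([.6,0,.3]),Slerp([0,1],Ro.from_matrix([Rg,Rf]))(.4).as_matrix()),(F+[0,0,.1],Rf),(F,Rf)])
E
python3 t5.py
```

```text
0 -78 82
  worst 0.0 margin 0.068 [-0.19  0.49  0.59  2.   -0.39  0.76 -1.16] rotvec tool [ 0.042 -0.594 -0.003]
  worst 0.0 margin 0.369 [-0.1   0.61  0.47  2.07 -0.5   0.57 -1.07] rotvec tool [0. 0. 0.]
  worst 0.0 margin 0.377 [-0.24  0.38  0.67  1.89 -0.28  0.97 -1.24] rotvec tool [0. 0. 0.]
  worst 0.0 margin 0.228 [-0.25  0.61  0.55  1.41 -0.68  1.69 -1.8 ] rotvec tool [ 0.323 -0.505  0.372]
  worst 0.0 margin 0.0 [-0.05  0.74 -0.15  1.64 -1.37  1.43 -2.35] rotvec tool [ 0.485 -0.758  0.557]
  worst 0.0 margin 0.0 [-0.05  0.88 -0.16  1.65 -1.37  1.4  -2.21] rotvec tool [0. 0. 0.]
0 -60 82
  worst 0.0 margin 0.068 [-0.19  0.49  0.59  2.   -0.39  0.76 -1.16] rotvec tool [ 0.042 -0.594 -0.003]
  worst 0.0 margin 0.369 [-0.1   0.61  0.47  2.07 -0.5   0.57 -1.07] rotvec tool [0. 0. 0.]
  worst 0.0 margin 0.377 [-0.24  0.38  0.67  1.89 -0.28  0.97 -1.24] rotvec tool [0. 0. 0.]
  worst 0.0 margin 0.16 [-0.26  0.65  0.54  1.35 -0.6   1.76 -1.75] rotvec tool [ 0.235 -0.537  0.27 ]
  worst 0.0 margin 0.001 [-0.32  0.92  0.25  1.37 -1.37  1.87 -2.34] rotvec tool [ 0.352 -0.806  0.405]
  w
[... 2955 characters left out ...]
.658 -0.87 ]
  worst 0.0 margin 0.008 [-0.91  1.18  0.5   1.12  0.47  1.84 -0.74] rotvec tool [0. 0. 0.]
8 95 82
  worst 0.0 margin 0.061 [-0.2   0.42  0.58  2.1  -0.44  0.59 -1.12] rotvec tool [ 0.042 -0.454  0.   ]
  worst 0.0 margin 0.209 [-0.07  0.55  0.4   2.17 -0.59  0.38 -0.99] rotvec tool [0. 0. 0.]
  worst 0.0 margin 0.244 [-0.28  0.3   0.68  1.98 -0.29  0.8  -1.24] rotvec tool [0. 0. 0.]
  worst 0.0 margin 0.461 [-0.7   0.58  0.65  1.5   0.18  1.46 -1.3 ] rotvec tool [-0.488 -0.418 -0.648]
  worst 0.0 margin 0.172 [-0.99  1.01  0.5   1.28  0.76  1.75 -0.64] rotvec tool [-0.732 -0.628 -0.972]
  worst 0.0 margin 0.177 [-0.98  1.13  0.47  1.3   0.71  1.69 -0.76] rotvec tool [0. 0. 0.]
```

```bash
python3 - <<'E'
from h import *
d=np.load('w1.npz'); o={k:d[k] for k in('tcp_pos','orientation')}
p=d['p']; hsv=cv2.cvtColor(p,cv2.COLOR_RGB2HSV)
m=((hsv[...,0]>80)&(hsv[...,0]<125)&(hsv[...,1]>20)&(hsv[...,2]>60)).astype(np.uint8); m[:,:200]=0; m[:,300:]=0; m[250:]=0;m[:110]=0
for v in range(125,246,12):
    u=np.where(m[v])[0]
    if len(u): print(v,u.min(),u.max(),onplane('wrist',(u.min()+u.max())/2,v,.035,o).round(4))
print('dep',d['d'][240,246],d['d'][180,246])
# wrist cloud
mm=model('wrist'); vv,uu=np.where(m>0); dep=d['d'][vv,uu]
pts=[]
for u,v,z in zip(uu,vv,dep):
    if z>0:
        O,D=ray('wrist',u,v,o); x=(u-mm['cx'])/mm['f'];y=(v-mm['cy'])/mm['f'];pts.append(O+D*z/np.cos(np.hypot(x,y)))
P=np.array(pts);P=P[(P[:,2]>.02)&(P[:,2]<.09)]; T=P[P[:,2]>.05]
c=T[:,:2].mean(0); ax=np.linalg.svd(T[:,:2]-c)[2][0]; ax*=-np.sign(ax[0]); s=(P[:,:2]-c)@ax
print('wrist axis',np.degrees(np.arctan2(ax[1],ax[0])),'mouth',(c+ax*np.percentile(s,99.5)).round(4),'bot',(c+ax*np.percentile(s,.5)).round(4),'zmax',np.percentile(P[:,2],98))
for n in('scene','side'):
    q=np.load(n+'0.npz');Q=cloud(n,q['d']);hs=cv2.cvtColor(q['p'],cv2.COLOR_RGB2HSV)
    y=(hs[...,0]>20)&(hs[...,0]<32)&(hs[...,1]>160)&(Q[...,2]<.1)&(Q[...,0]>.3)&(Q[...,1]>.2); t=Q[y]; print(n,'fat',np.median(t,0).round(3),np.percentile(t,[2,98],axis=0).round(3))
    W=(hs[...,1]<45)&(hs[...,2]>140)&(Q[...,2]>.015)&(Q[...,2]<.06)&(abs(Q[...,0]-.75)<.1)&(Q[...,1]>.05)&(Q[...,1]<.5); t=Q[W]; print('hum',np.percentile(t,[2,98],axis=0).round(3))
E
```

```text
dep 0.3797783 0.34234786Traceback (most recent call last):
  File "<stdin>", line 15, in <module>
IndexError: too many indices for array: array is 1-dimensional, but 2 were indexed
```

```bash
cat > j.py <<'E'
from h import *
d=np.load('w1.npz'); o={k:d[k] for k in('tcp_pos','orientation')}
p=d['p']; hsv=cv2.cvtColor(p,cv2.COLOR_RGB2HSV); print(hsv[180,246],hsv[180,285],hsv[230,246],hsv[225,290])
mm=model('wrist'); vv,uu=np.mgrid[115:250,205:290]; vv=vv.ravel();uu=uu.ravel();dep=d['d'][vv,uu]
P=[]
for u,v,z in zip(uu,vv,dep):
    if z>0:
        O,D=ray('wrist',u,v,o); x=(u-mm['cx'])/mm['f'];y=(v-mm['cy'])/mm['f'];P.append(O+D*z/np.cos(np.hypot(x,y)))
P=np.array(P);P=P[(P[:,2]>.02)&(P[:,2]<.09)]; T=P[P[:,2]>.045]
c=T[:,:2].mean(0); ax=np.linalg.svd(T[:,:2]-c)[2][0]; ax*=-np.sign(ax[0]); s=(P[:,:2]-c)@ax; l=(P[:,:2]-c)@[-ax[1],ax[0]]
print(len(P),'wrist axis',np.degrees(np.arctan2(ax[1],ax[0])),'mouth',(c+ax*np.percentile(s,99.5)).round(4),'bot',(c+ax*np.percentile(s,.5)).round(4),'z98',np.percentile(P[:,2],98),'lat',np.percentile(l,[2,98]).round(3), 'neck lat',np.percentile(l[s>s.max()-.03],[2,98]).round(3))
for n in('scene','side'):
    q=np.load(n+'0.npz');Q=cloud(n,q['d']);hs=cv2.cvtColor(q['p'],cv2.COLOR_RGB2HSV)
    y=(hs[...,0]>20)&(hs[...,0]<32)&(hs[...,1]>160)&(Q[...,2]<.1)&(Q[...,0]>.3)&(Q[...,1]>.2); t=Q[y]; print(n,'fat',np.percentile(t,[2,98],axis=0).round(3))
    W=(hs[...,1]<45)&(hs[...,2]>140)&(Q[...,2]>.015)&(Q[...,2]<.06)&(abs(Q[...,0]-.75)<.1)&(Q[...,1]>.05)&(Q[...,1]<.5); t=Q[W]; print('hum',np.percentile(t,[2,98],axis=0).round(3))
E
python3 j.py
```

```text
[ 25  14 108] [ 18 118 132] [ 38   9 112] [ 18 115 144]Traceback (most recent call last):
  File "j.py", line 8, in <module>
    O,D=ray('wrist',u,v,o); x=(u-mm['cx'])/mm['f'];y=(v-mm['cy'])/mm['f'];P.append(O+D*z/np.cos(np.hypot(x,y)))
        ~~~^^^^^^^^^^^^^^^
  File "h.py", line 7, in ray
    m=model(n); x=(u-m['cx'])/m['f']; y=(v-m['cy'])/m['f']
  File "h.py", line 5, in model
    m=optics.camera_model(n); m['f']=192/np.tan(np.radians(m['vertical_fov'])/2); return m
ValueError: time passes only in moves, steps and waits
```

```bash
sed -i 's/^def model/import functools\n@functools.lru_cache\ndef model/' h.py; sed -i "s/hsv=cv2.cvtColor(p,cv2.COLOR_RGB2HSV); print.*/hsv=cv2.cvtColor(p,cv2.COLOR_RGB2HSV)/; s/    if z>0:/    if z>0 and hsv[v,u,1]<60:/" j.py; python3 j.py
```

```text
5701 wrist axis 165.66425913059808 mouth [ 0.5007 -0.222 ] bot [ 0.6426 -0.2583] z98 0.06984376583926538 lat [-0.03  0.03] neck lat [-0.024  0.024]
scene fat [[0.509 0.461 0.026]
 [0.57  0.519 0.057]]
hum [[0.739 0.093 0.022]
 [0.796 0.369 0.041]]
side fat [[0.495 0.468 0.033]
 [0.562 0.532 0.061]]
hum [[0.734 0.1   0.024]
 [0.794 0.374 0.045]]
```

```bash
cat >> h.py <<'E'
def lean(ang,yaw):
    up=np.array([0,0,1.]);c,s=np.cos(np.radians(ang)),np.sin(np.radians(ang)); u=np.array([np.cos(np.radians(yaw)),np.sin(np.radians(yaw)),0])
    z=u*s-up*c; x=u*c+up*s; return np.c_[x,np.cross(z,x),z]
def go(pos,ang,yaw):
    s,R=plan(pos); print('turn',Ro.from_matrix(R.T@lean(ang,yaw)).as_rotvec().round(3),'rotate-then-shift',((R.T@lean(ang,yaw)).T@s).round(2))
E
python3 -m crank '[[[0,0,0],[0,-0.115,0]],[[0,0,0],[0,-0.115,0]],[[0,0,0],[0,-0.115,0]],[[0,0,0],[0,-0.115,0]],[[0,0,0],[0,0,0]]]' >/dev/null
python3 -c "
from h import *
go((.5206,-.2258,.012),8,-14)"
```

```text
t 3.1 tcp [ 0.4686 -0.2203  0.232 ] x [ 0.965 -0.227  0.133] z [ 0.119 -0.071 -0.99 ] shift cm [ 2.23 -1.59 22.44] q [-0.51  0.19  0.93  2.07 -0.18  0.83 -1.29] F [ 0.8  0.  -0.3]
turn [0.04  0.006 0.013] rotate-then-shift [ 2.07 -0.73 22.5 ]
```

```bash
python3 -m crank '[[[0,0,0],[0.04,0.006,0.013]],[[0.5,-0.2,4.5],[0,0,0]],[[0.5,-0.2,4.5],[0,0,0]],[[0.5,-0.2,4.5],[0,0,0]],[[0.5,-0.1,3.5],[0,0,0]]]' >/dev/null
python3 -m crank '[[[0,0,0],[0,0,0]]]' >/dev/null
python3 -c "
from h import *
go((.5206,-.2258,.012),8,-14)"
```

```text
t 3.7 tcp [ 0.5059 -0.224   0.0622] x [ 0.96  -0.244  0.134] z [ 0.13  -0.031 -0.991] shift cm [ 0.79 -0.17  5.17] q [-0.18  0.53  0.62  2.11 -0.65  0.54 -0.91] F [1.  1.  1.1]
turn [-0.002  0.005 -0.005] rotate-then-shift [ 0.76 -0.18  5.18]
```

```bash
python3 -m crank '[[[0.4,-0.1,2.6],[0,0,0]],[[0.4,-0.1,2.55],[0,0,0]],[[0,0,0],[0,0,0]]]' >/dev/null
python3 -c "
from h import *
go((.5206,-.2258,.012),8,-14)"
python3 -m crank '[[[0,0,0],[0,0,0]],[[0,0,0],[0,0,0]],[[0,0,0],[0,0,0]],[[0,0,0],[0,0,0]],[[0,0,0],[0,0,0]]]' 3 60
python3 -m crank '[[[0,0,-1],[0,0,0]],[[0,0,-2],[0,0,0]],[[0,0,-3],[0,0,0]],[[0,0,-4],[0,0,0]]]'
```

```text
t 4.0 tcp [ 0.5228 -0.2266  0.0161] x [ 0.96  -0.244  0.139] z [ 0.135 -0.032 -0.99 ] shift cm [-0.29 -0.02  0.37] q [-0.1   0.62  0.52  2.09 -0.74  0.46 -0.84] F [-0.3  0.   0.2]
turn [-0.001  0.    -0.004] rotate-then-shift [-0.29 -0.03  0.37]
clock: 4.5
tcp_pos: [0.524, -0.2276, 0.0188]
orientation: [3.093, -0.386, 0.222]
contact_force: [-2.9, 0.9, 10.0]
grip_width: 0.0521
gripper_force: 61.3
clock: 4.9
tcp_pos: [0.5084, -0.223, 0.1164]
orientation: [3.094, -0.386, 0.213]
contact_force: [1.4, -0.1, -1.0]
grip_width: 0.0517
gripper_force: 63.1
```

```bash
cat > t6.py <<'E'
from t5 import *
o=monitor.get_obs(); q=o['joints']; p,R=fk(q,k); R=R@C; print('model err',(p-o['tcp_pos']).round(4))
Rf=pose(-82,95); F=np.array([.6365,.2585,.137])+.023*Rf[:,2]
for mid in((.6,0,.32),(.62,.1,.3),(.55,.1,.3),(.6,.2,.3)):
    print(mid); mid=np.array(mid); track(q,[(p,R),(mid,R),(mid,Rf),(F+[0,0,.1],Rf),(F,Rf)])
E
python3 t6.py
```

```text
model err [-0.0013 -0.0228  0.0072]
(0.6, 0, 0.32)
  worst 0.0 margin 0.365 [-0.86  0.37  0.96  1.73 -0.31  1.07 -1.64] rotvec tool [0. 0. 0.]
  worst 0.0 margin 0.402 [-1.03  0.75  0.8   1.76  0.89  1.37 -0.63] rotvec tool [-1.238 -1.031 -1.638]
  worst 0.0 margin 0.25 [-1.07  1.06  0.68  1.29  0.65  1.67 -0.57] rotvec tool [0. 0. 0.]
  worst 0.0 margin 0.255 [-1.06  1.17  0.63  1.31  0.6   1.61 -0.68] rotvec tool [0. 0. 0.]
(0.62, 0.1, 0.3)
  worst 0.0 margin 0.359 [-0.97  0.45  0.94  1.69 -0.36  1.06 -1.77] rotvec tool [0. 0. 0.]
  worst 0.0 margin 0.277 [-1.05  0.85  0.73  1.58  0.79  1.51 -0.6 ] rotvec tool [-1.238 -1.031 -1.638]
  worst 0.0 margin 0.243 [-1.07  1.06  0.66  1.29  0.66  1.68 -0.58] rotvec tool [0. 0. 0.]
  worst 0.0 margin 0.249 [-1.05  1.17  0.62  1.31  0.61  1.62 -0.69] rotvec tool [0. 0. 0.]
(0.55, 0.1, 0.3)
  worst 0.0 margin 0.344 [-1.17  0.31  1.04  1.86 -0.25  1.01 -1.87] rotvec tool [0. 0. 0.]
  worst 0.0 margin 0.32 [-1.15  0.76  0.72  1.75  0.79  1.52 -0.69] rotvec tool [-1.238 -1.031 -1.638]
  worst 0.0 margin 0.238 [-1.06  1.05  0.65  1.29  0.67  1.68 -0.58] rotvec tool [0. 0. 0.]
  worst 0.0 margin 0.243 [-1.05  1.17  0.61  1.31  0.61  1.62 -0.69] rotvec tool [0. 0. 0.]
(0.6, 0.2, 0.3)
  worst 0.0 margin 0.348 [-1.14  0.48  0.95  1.67 -0.36  1.08 -1.93] rotvec tool [0. 0. 0.]
  worst 0.0 margin 0.128 [-1.11  0.9   0.67  1.44  0.73  1.68 -0.58] rotvec tool [-1.238 -1.031 -1.638]
  worst 0.0 margin 0.229 [-1.05  1.05  0.63  1.29  0.68  1.69 -0.59] rotvec tool [0. 0. 0.]
  worst 0.0 margin 0.235 [-1.04  1.16  0.59  1.3   0.63  1.63 -0.7 ] rotvec tool [0. 0. 0.]
```

```bash
python3 -m crank '[[[0.9,-3.4,-2.8],[0,0,0]],[[0.9,-3.4,-2.8],[0,0,0]],[[0.9,-3.4,-2.8],[0,0,0]],[[0.9,-3.4,-2.8],[0,0,0]],[[0.9,-3.4,-2.8],[0,0,0]]]' >/dev/null
python3 -m crank '[[[0.9,-3.4,-2.8],[0,0,0]],[[0.9,-3.4,-2.8],[0,0,0]],[[0,0,0],[-0.077,-0.064,-0.102]],[[0,0,0],[-0.077,-0.064,-0.102]],[[0,0,0],[-0.077,-0.064,-0.102]]]' >/dev/null
python3 -m crank '[[[0,0,0],[-0.077,-0.064,-0.102]],[[0,0,0],[-0.077,-0.064,-0.102]],[[0,0,0],[-0.077,-0.064,-0.102]],[[0,0,0],[-0.077,-0.064,-0.102]],[[0,0,0],[-0.077,-0.064,-0.102]]]' >/dev/null
python3 -m crank '[[[0,0,0],[-0.077,-0.064,-0.102]],[[0,0,0],[-0.077,-0.064,-0.102]],[[0,0,0],[-0.077,-0.064,-0.102]],[[0,0,0],[-0.077,-0.064,-0.102]],[[0,0,0],[-0.077,-0.064,-0.102]]]' 
python3 -c "
from h import *
go((.64,.235,.24),-82,95)
p,d=optics.grab_frame('side');np.savez('s2.npz',p=p,d=d);cv2.imwrite('pics/s2.png',p[100:384,50:400,::-1])"
```

```text
clock: 6.9
tcp_pos: [0.6022, -0.0009, 0.3195]
orientation: [1.704, 1.149, -0.928]
contact_force: [0.1, -1.1, -2.3]
grip_width: 0.0519
gripper_force: 63.3
t 6.9 tcp [ 0.6022 -0.0009  0.3195] x [ 0.3    0.31  -0.902] z [-0.112 -0.928 -0.356] shift cm [ 15.62  -3.27 -19.48] q [-1.01  0.78  0.76  1.61  0.56  1.52 -0.85] F [ 0.1 -1.1 -2.3]
turn [-0.23  -0.196 -0.313] rotate-then-shift [ 11.1    5.82 -21.84]
```

View pics/s2.png

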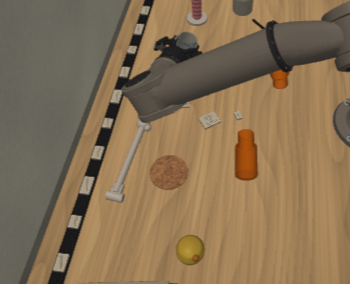

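The arm hides the jar in the side view. I'll finish the rotation and hover over the mat.

```bash
python3 -m crank '[[[0,0,0],[-0.077,-0.065,-0.104]],[[0,0,0],[-0.077,-0.065,-0.104]],[[0,0,0],[-0.077,-0.065,-0.104]],[[1.8,1,-3.6],[0,0,0]],[[1.8,1,-3.6],[0,0,0]]]' >/dev/null
python3 -m crank '[[[1.8,1,-3.6],[0,0,0]],[[1.8,1,-3.6],[0,0,0]],[[1.8,1,-3.6],[0,0,0]],[[1.8,1,-3.6],[0,0,0]],[[0,0,0],[0,0,0]]]' >/dev/null
python3 -c "
from h import *
go((.638,.2423,.16),-82,95)
p,d=optics.grab_frame('scene');np.savez('s3.npz',p=p,d=d);a=cv2.resize(p[130:330,230:430],(400,400))
o=monitor.get_obs();w,dw=optics.grab_frame('wrist');np.savez('w3.npz',p=w,d=dw,tcp_pos=o['tcp_pos'],orientation=o['orientation'])
cv2.imwrite('pics/s3.png',np.hstack([a,cv2.resize(w,(400,400))])[...,::-1])"
```

```text
t 7.95 tcp [0.643  0.2384 0.2396] x [-0.009  0.147 -0.989] z [ 0.09  -0.985 -0.147] shift cm [ 7.94 -0.5   0.75] q [-1.13  1.1   0.61  1.26  0.6   1.75 -0.64] F [-0.3  0.6 -2.2]
turn [ 0.004 -0.008 -0.004] rotate-then-shift [ 7.94 -0.47  0.68]
```

View pics/s3.png

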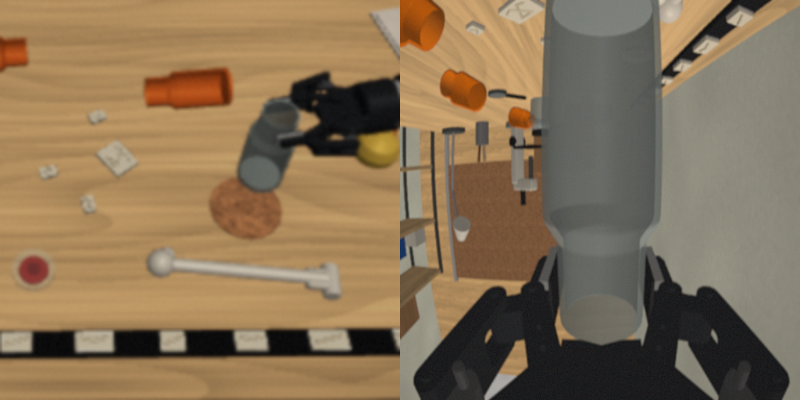

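The jar is held roughly upright above the mat; its mouth in the scene crop is at about (280,105) and its bottom at (263,180). I'll check the lean from the depth cloud.

```bash
cat > lean.py <<'E'
from h import *
import sys
def jarfit(n,f,c,zlo,zhi,r=.06):
    q=np.load(f);Q=cloud(n,q['d']);hs=cv2.cvtColor(q['p'],cv2.COLOR_RGB2HSV)
    k=(np.hypot(Q[...,0]-c[0],Q[...,1]-c[1])<r)&(Q[...,2]>zlo)&(Q[...,2]<zhi)&(hs[...,1]<70)&(hs[...,2]>55)
    for z in np.arange(zlo,zhi,.015):
        t=Q[k&(Q[...,2]>=z)&(Q[...,2]<z+.015)]
        if len(t)>8: print(n,(z+.0075).round(3),len(t),'x',np.percentile(t[:,0],[50,97]).round(4),'y',np.percentile(t[:,1],[3,97]).round(4),'mid',(np.percentile(t[:,1],[3,97]).mean()).round(4))
if __name__=='__main__': jarfit('scene','s3.npz',(.64,.255),.09,.29)
E
python3 lean.py; python3 - <<'E'
from h import *
p,d=optics.grab_frame('side');np.savez('s4.npz',p=p,d=d)
from lean import jarfit
jarfit('side','s4.npz',(.64,.255),.09,.29)
E
```

```text
scene 0.112 10 x [0.671  0.6782] y [0.2231 0.2584] mid 0.2408
scene 0.128 59 x [0.6743 0.68  ] y [0.2221 0.2713] mid 0.2467
scene 0.143 64 x [0.6746 0.6802] y [0.2221 0.2721] mid 0.2471
scene 0.158 66 x [0.6749 0.6803] y [0.2219 0.2717] mid 0.2468
scene 0.172 70 x [0.6737 0.6797] y [0.2215 0.2735] mid 0.2475
scene 0.188 71 x [0.6729 0.6796] y [0.2215 0.2732] mid 0.2474
scene 0.202 92 x [0.6671 0.6789] y [0.2213 0.2762] mid 0.2487
scene 0.218 138 x [0.6633 0.6773] y [0.2231 0.2761] mid 0.2496
scene 0.232 89 x [0.6352 0.6764] y [0.2286 0.2779] mid 0.2533
scene 0.248 138 x [0.6546 0.6764] y [0.2293 0.278 ] mid 0.2536
scene 0.262 99 x [0.6456 0.6708] y [0.2289 0.2781] mid 0.2535
side 0.172 11 x [0.6095 0.614 ] y [0.2547 0.2674] mid 0.2611
side 0.188 15 x [0.6109 0.6525] y [0.216  0.2681] mid 0.2421
side 0.202 30 x [0.6502 0.6631] y [0.2154 0.2611] mid 0.2382
side 0.218 40 x [0.6557 0.6663] y [0.2159 0.2764] mid 0.2461
side 0.232 99 x [0.6457 0.6643] y [0.2233 0.2773] mid 0.2503
side 0.248 116 x [0.6435 0.6749] y [0.2223 0.2758] mid 0.249
side 0.262 214 x [0.6413 0.678 ] y [0.2228 0.2833] mid 0.253
side 0.278 9 x [0.6528 0.663 ] y [0.2291 0.2961] mid 0.2626
```

```bash
python3 -m crank '[[[2.2,-0.14,0.1],[0,0,0]],[[2.2,-0.14,0.1],[0,0,0]],[[2.2,-0.14,0.1],[0,0,0]],[[2.2,-0.14,0.1],[0,0,0]],[[0,0,0],[0,0,0]]]'
python3 -m crank '[[[0.5,0,0],[0,0,0]],[[0,0,0],[0,0,0]]]'
python3 -m crank '[[[0.4,0,0],[0,0,0]],[[0,0,0],[0,0,0]]]'
python3 -m crank '[[[0.3,0,0],[0,0,0]],[[0,0,0],[0,0,0]]]'
```

```text
clock: 8.6
tcp_pos: [0.6354, 0.2395, 0.1495]
orientation: [1.244, 1.356, -1.085]
contact_force: [-0.0, 0.7, -2.5]
grip_width: 0.0521
gripper_force: 63.8
clock: 8.8
tcp_pos: [0.6374, 0.2404, 0.1501]
orientation: [1.248, 1.352, -1.078]
contact_force: [-0.0, 1.2, -1.4]
grip_width: 0.0514
gripper_force: 63.8
clock: 9.0
tcp_pos: [0.6372, 0.2411, 0.1462]
orientation: [1.249, 1.353, -1.078]
contact_force: [-0.5, -0.8, -3.1]
grip_width: 0.0521
gripper_force: 63.8
clock: 9.2
tcp_pos: [0.637, 0.2415, 0.1429]
orientation: [1.249, 1.353, -1.078]
contact_force: [0.4, -0.2, -2.2]
grip_width: 0.0518
gripper_force: 63.8
```

```bash
python3 -m crank '[[[0.5,0,-0.7],[0,0,0]],[[0,0,0],[0,0,0]]]'
for i in 1; do python3 -m crank '[[[0.4,0,0],[0,0,0]],[[0,0,0],[0,0,0]]]'; done
python3 -m crank '[[[0.2,0,0],[0,0,0]],[[0,0,0],[0,0,0]]]'
```

```text
clock: 9.4
tcp_pos: [0.6362, 0.2505, 0.1381]
orientation: [1.248, 1.355, -1.077]
contact_force: [-1.0, 0.8, -2.3]
grip_width: 0.0521
gripper_force: 63.8
clock: 9.6
tcp_pos: [0.6362, 0.2496, 0.1344]
orientation: [1.248, 1.353, -1.079]
contact_force: [0.3, -0.4, -2.5]
grip_width: 0.0514
gripper_force: 63.8
clock: 9.8
tcp_pos: [0.6363, 0.2497, 0.1329]
orientation: [1.248, 1.353, -1.079]
contact_force: [0.7, -0.1, -1.8]
grip_width: 0.0517
gripper_force: 63.8
```

```bash
python3 -m crank '[[[0.15,0,0],[0,0,0]],[[0,0,0],[0,0,0]]]' | grep -E 'pos|contact'
python3 -m crank '[[[0.15,0,0],[0,0,0]],[[0,0,0],[0,0,0]]]' | grep -E 'pos|contact'
python3 -m crank '[[[0.15,0,0],[0,0,0]],[[0,0,0],[0,0,0]]]' | grep -E 'pos|contact'
python3 -c "
from h import *
p,d=optics.grab_frame('scene');np.savez('s5.npz',p=p,d=d)
from lean import jarfit
jarfit('scene','s5.npz',(.638,.258),.008,.17)"
```

```text
tcp_pos: [0.6364, 0.25, 0.1315]
contact_force: [-0.3, -0.2, -2.3]
tcp_pos: [0.6365, 0.2503, 0.1307]
contact_force: [-0.6, 0.9, 0.0]
tcp_pos: [0.6365, 0.2504, 0.1306]
contact_force: [-1.0, 1.1, 6.5]
scene 0.016 40 x [0.6669 0.6732] y [0.2336 0.2763] mid 0.255
scene 0.03 51 x [0.6681 0.6736] y [0.2338 0.2813] mid 0.2575
scene 0.046 53 x [0.6681 0.6735] y [0.2341 0.2829] mid 0.2585
scene 0.06 56 x [0.6665 0.6728] y [0.2331 0.2852] mid 0.2592
scene 0.076 50 x [0.6688 0.6735] y [0.2328 0.2812] mid 0.257
scene 0.09 77 x [0.6575 0.6722] y [0.233 0.29 ] mid 0.2615
scene 0.106 111 x [0.6568 0.6719] y [0.2338 0.2862] mid 0.26
scene 0.12 75 x [0.6322 0.6645] y [0.2404 0.2889] mid 0.2647
scene 0.136 97 x [0.6334 0.6707] y [0.2417 0.2901] mid 0.2659
scene 0.151 108 x [0.6462 0.6671] y [0.2414 0.2903] mid 0.2658
```

```bash
python3 -m crank '[[[0,0,0],[0,0,0]],[[0,0,0],[0,0,0]]]' 6.2 20 | grep -E 'pos|contact|width'
python3 -m crank '[[[0,0,0],[0,0,0]],[[0,0,0],[0,0,0]],[[0,0,0],[0,0,0]]]' 8.54 | grep -E 'pos|contact|width'
python3 -m crank '[[[0,0,-1],[0,0,0]],[[0,0,-2],[0,0,0]],[[0,0,-3],[0,0,0]],[[0,0,-4],[0,0,0]]]' | grep -E 'pos|contact|width'
python3 -c "
from h import *
p,d=optics.grab_frame('scene');np.savez('s6.npz',p=p,d=d)
from lean import jarfit
jarfit('scene','s6.npz',(.638,.258),.008,.17)
o=monitor.get_obs();w,dw=optics.grab_frame('wrist')
cv2.imwrite('pics/s6.png',np.hstack([cv2.resize(p[130:330,230:430],(400,400)),cv2.resize(w,(400,400))])[...,::-1])
go((.60,.25,.30),0,95)"
```

```text
tcp_pos: [0.6364, 0.2505, 0.1286]
contact_force: [0.6, 0.4, -0.2]
grip_width: 0.0621
tcp_pos: [0.6364, 0.2505, 0.1285]
contact_force: [0.6, -0.3, -0.6]
grip_width: 0.085
tcp_pos: [0.6281, 0.349, 0.1436]
contact_force: [1.6, 0.9, -0.8]
grip_width: 0.0853
scene 0.016 41 x [0.6667 0.6733] y [0.2337 0.2779] mid 0.2558
scene 0.03 50 x [0.6677 0.6737] y [0.2334 0.2816] mid 0.2575
scene 0.046 53 x [0.6692 0.6738] y [0.2332 0.2824] mid 0.2578
scene 0.06 55 x [0.6682 0.6737] y [0.2337 0.2838] mid 0.2588
scene 0.076 55 x [0.6657 0.6741] y [0.2335 0.286 ] mid 0.2597
scene 0.09 77 x [0.6517 0.6742] y [0.2335 0.2918] mid 0.2627
scene 0.106 135 x [0.6608 0.6727] y [0.2349 0.2924] mid 0.2637
scene 0.12 88 x [0.6399 0.6652] y [0.2415 0.2904] mid 0.266
scene 0.136 96 x [0.6349 0.666 ] y [0.242  0.2904] mid 0.2662
scene 0.151 90 x [0.6395 0.6649] y [0.2421 0.2903] mid 0.2662
t 11.45 tcp [0.627  0.3563 0.1424] x [-0.009  0.147 -0.989] z [ 0.091 -0.985 -0.147] shift cm [-17.12  -3.59   7.9 ] q [-1.16  1.32  0.59  0.96  0.48  1.9  -0.66] F [-0.1  0.3  0.1]
turn [0.007 1.423 0.   ] rotate-then-shift [-10.35  -3.61 -15.76]
```

View pics/s6.png

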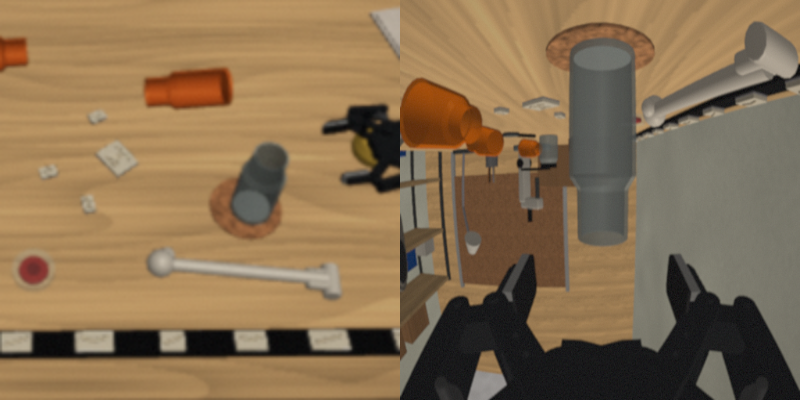

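The scene crop shows the jar upright on the mat, base at (255,207) and mouth at (270,155), and it has been let go. I'll raise the arm, turn the tool down and locate the rim from above.

```bash
python3 -m crank '[[[-3,0,0],[0,0,0]],[[-4.5,0,0],[0,0,0]],[[-4.5,0,0],[0,0,0]],[[-4.5,0,0],[0,0,0]],[[-1,0,0],[0,0.14,0]]]' 5 | grep -E pos
python3 -m crank '[[[0,0,0],[0,0.142,0]],[[0,0,0],[0,0.142,0]],[[0,0,0],[0,0.142,0]],[[0,0,0],[0,0.142,0]],[[0,0,0],[0,0.142,0]]]' | grep -E pos
python3 -m crank '[[[0,0,0],[0,0.142,0]],[[0,0,0],[0,0.142,0]],[[0,0,0],[0,0.142,0]],[[0,0,0],[0,0.142,0]],[[0,0,0],[0,0,0]]]' | grep -E pos
python3 -c "
from h import *
go((.64,.22,.30),0,95)"
```

```text
tcp_pos: [0.6289, 0.3254, 0.3168]
tcp_pos: [0.6294, 0.3257, 0.3171]
tcp_pos: [0.632, 0.3174, 0.319]
t 12.95 tcp [0.632  0.3174 0.319 ] x [-0.074  0.997 -0.009] z [ 0.008 -0.008 -1.   ] shift cm [-9.75  0.07  1.98] q [-0.86  0.5   0.46  1.39 -0.21  1.3  -0.31] F [-0.  -0.7  0.4]
turn [ 0.007  0.009 -0.014] rotate-then-shift [-9.77 -0.05  1.9 ]
```

```bash
python3 -m crank '[[[-3.2,0,0.6],[0.007,0.009,0]],[[-3.2,0,0.6],[0,0,0]],[[-3.2,0,0.6],[0,0,0]],[[0,0,0],[0,0,0]]]' | grep -E pos
python3 -c "
from h import *
o=monitor.get_obs();w,d=optics.grab_frame('wrist');np.savez('w7.npz',p=w,d=d,tcp_pos=o['tcp_pos'],orientation=o['orientation'])
cv2.imwrite('pics/w7.png',w[...,::-1])
mm=model('wrist');v,u=np.mgrid[0:300:2,0:512:2]
x=(u-mm['cx'])/mm['f'];y=(v-mm['cy'])/mm['f'];th=np.hypot(x,y)+1e-9;z=d[v,u]
P=np.stack([np.tan(th)/th*x*z,np.tan(th)/th*y*z,z],-1).reshape(-1,3);H=np.array(mm['hand_eye']);R=Ro.from_rotvec(o['orientation']).as_matrix()
W=(P@H[:3,:3].T+H[:3,3])@R.T+o['tcp_pos']
T=W[(abs(W[:,2]-.151)<.008)&(np.hypot(W[:,0]-.64,W[:,1]-.26)<.06)&(z.ravel()>0)]
print(len(T),T.min(0).round(4),T.max(0).round(4),T.mean(0).round(4),(T.min(0)+T.max(0))/2)
M=W[(abs(W[:,2]-.004)<.02)&(np.hypot(W[:,0]-.64,W[:,1]-.26)<.09)];print(len(M))
"
```

```text
tcp_pos: [0.638, 0.2224, 0.2981]
192 [0.609  0.2399 0.1431] [0.6616 0.293  0.1555] [0.6359 0.2653 0.1527] [0.63530079 0.26645904 0.14930305]
2378
```

View pics/w7.png

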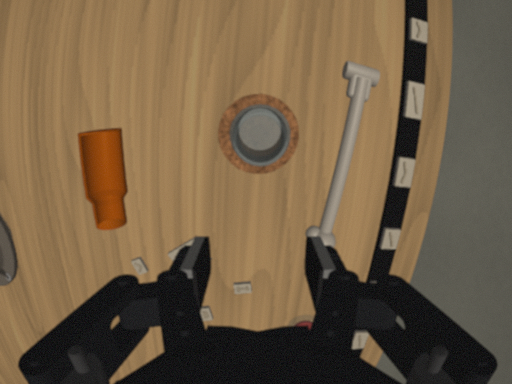

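The wrist view shows the rim as a ring at (260,133), inside the mat ring. The rim centre is (0.6355, 0.2665), about 8 mm off the mat centre, which is within tolerance. Now tile c.

```bash
python3 -m crank '[[[-4.1,-1.4,0],[0,0,-0.06]],[[-4.1,-1.4,0],[0,0,-0.06]],[[-4.1,-1.4,0],[0,0,-0.06]],[[-4.1,-1.4,1],[0,0,0]],[[-4.1,-1.4,2],[0,0,0]]]' 5 | grep -E pos
python3 -m crank '[[[-4.1,-0.5,2],[0,0,0]],[[-3.4,0,3],[0,0,0]],[[0,0,3],[0,0,0]],[[0,0,3],[0,0,0]],[[0,0,0],[0,0,0]]]' | grep -E pos
python3 -c "
from h import *
go((.5628,-.0703,.12),0,105)
o=monitor.get_obs();w,d=optics.grab_frame('wrist');np.savez('w8.npz',p=w,d=d,tcp_pos=o['tcp_pos'],orientation=o['orientation'])
cv2.imwrite('pics/w8.png',w[...,::-1])
hsv=cv2.cvtColor(w,cv2.COLOR_RGB2HSV);m=((hsv[...,1]<75)&(hsv[...,2]>100)).astype(np.uint8)
for c in cv2.findContours(cv2.morphologyEx(m,cv2.MORPH_CLOSE,np.ones((7,7))),0,2)[0]:
    if 80<cv2.contourArea(c)<9000:
        b=cv2.boxPoints(cv2.minAreaRect(c)); q=np.array([onplane('wrist',*x,.01,o) for x in b])[:,:2]
        e=q[1]-q[0],q[2]-q[1]; L=[np.linalg.norm(x) for x in e]; l=e[int(L[1]>L[0])]
        print(b.mean(0).round(),q.mean(0).round(4),np.round(L,3),round(np.degrees(np.arctan2(l[1],l[0])),1))
"
```

```text
tcp_pos: [0.6089, 0.0152, 0.2705]
tcp_pos: [0.6198, -0.0571, 0.155]
t 14.4 tcp [ 0.6198 -0.0571  0.155 ] x [-0.263  0.965  0.001] z [-0.012 -0.002 -1.   ] shift cm [ 0.22 -5.81  3.57] q [-0.35  0.51  0.46  1.77 -0.27  0.93  0.49] F [-0.4  0.5 -0.2]
turn [-0.012 -0.001  0.004] rotate-then-shift [ 0.2  -5.85  3.5 ]
[435. 282.] [ 0.8765 -0.1217] [0.047 0.031] 89.1
[472. 200.] [ 0.8769 -0.0051] [0.057 0.031] 89.9
[201. 182.] [ 0.5624 -0.0705] [0.02  0.029] -77.0
[281. 135.] [ 0.627  -0.0044] [0.02 0.03] 11.2
[501. 111.] [0.8798 0.1136] [0.041 0.038] 89.8
[113.  74.] [0.4428 0.018 ] [0.023 0.031] -64.5
[203.  60.] [0.5342 0.0489] [0.06  0.048] 35.0
[508.  26.] [0.8658 0.2287] [0.013 0.047] -82.8
[429.  44.] [0.7545 0.1455] [0.112 0.054] 93.5
```

```bash
python3 -m crank '[[[0.1,-2.9,2],[-0.012,0,0]],[[0.1,-2.9,2],[0,0,0]],[[0,0,3.5],[0,0,0]],[[0,0,3.5],[0,0,0]],[[0,0,0],[0,0,0]]]' | grep -E pos
python3 -c "
from h import *
go((.5625,-.0704,.004),0,104)"
```

```text
tcp_pos: [0.5651, -0.0708, 0.0473]
t 14.95 tcp [ 0.5651 -0.0708  0.0473] x [-0.263  0.965  0.001] z [ 0.004  0.002 -1.   ] shift cm [ 0.1  -0.25  4.33] q [-0.28  0.58  0.39  1.97 -0.35  0.66  0.6 ] F [-0.4  0.9  0.7]
turn [ 0.004 -0.001  0.021] rotate-then-shift [ 0.1  -0.24  4.33]
```

```bash
python3 -m crank '[[[0.1,-0.25,2.3],[0,0,0.02]],[[0,0,2],[0,0,0]],[[0,0,0],[0,0,0]],[[0,0,0],[0,0,0]]]' | grep -E 'pos|contact'
python3 -m crank '[[[0,0,0],[0,0,0]],[[0,0,0],[0,0,0]],[[0,0,0],[0,0,0]],[[0,0,0],[0,0,0]]]' 0.5 30
python3 -m crank '[[[0,0,-3],[0,0,0]],[[0,0,-5],[0,0,0]],[[0,0,-5],[0,0,0]],[[0,0,-5],[0,0,0]],[[0,0,-2],[0,0,0]]]'
python3 -c "
from h import *
go((.6355,.2665,.2),0,104)"
```

```text
tcp_pos: [0.5657, -0.0718, 0.008]
contact_force: [-0.1, 0.9, -0.2]
clock: 15.75
tcp_pos: [0.5651, -0.0721, 0.0076]
orientation: [1.931, 2.469, 0.012]
contact_force: [-0.9, 1.3, 8.3]
grip_width: 0.0184
gripper_force: 29.1
clock: 16.25
tcp_pos: [0.5644, -0.0732, 0.2117]
orientation: [1.929, 2.465, 0.017]
contact_force: [1.1, -0.7, 0.2]
grip_width: 0.0185
gripper_force: 29.4
t 16.25 tcp [ 0.5644 -0.0732  0.2117] x [-0.24   0.971 -0.002] z [ 0.016  0.002 -1.   ] shift cm [31.27 15.03  1.34] q [-0.4   0.34  0.53  1.87 -0.21  0.96  0.46] F [ 1.1 -0.7  0.2]
turn [ 0.016  0.002 -0.002] rotate-then-shift [31.24 15.11  1.17]
```

```bash
python3 -m crank '[[[3.9,1.9,0],[0.016,0,0]],[[3.9,1.9,0],[0,0,0]],[[3.9,1.9,0],[0,0,0]],[[3.9,1.9,0],[0,0,0]],[[3.9,1.9,0],[0,0,0]]]' | grep -E 'pos'
python3 -m crank '[[[3.9,1.9,0],[0,0,0]],[[3.9,1.9,0],[0,0,0]],[[3.9,1.9,0],[0,0,0]],[[0,0,0],[0,0,0]],[[0,0,0],[0,0,0]]]' | grep -E 'pos|width'
python3 -c "
from h import *
go((.6355,.2665,.164),0,104)"
```

```text
tcp_pos: [0.6076, 0.1414, 0.2062]
tcp_pos: [0.6342, 0.2684, 0.2048]
grip_width: 0.0189
t 17.25 tcp [0.6342 0.2684 0.2048] x [-0.243  0.97  -0.001] z [-0.008 -0.003 -1.   ] shift cm [-0.21  0.11  4.08] q [-0.78  0.56  0.43  1.56 -0.25  1.09 -0.04] F [ 0.  -0.4  0.4]
turn [-0.008  0.001  0.002] rotate-then-shift [-0.22  0.08  4.08]
```

```bash
python3 -m crank '[[[-0.2,0.1,2],[-0.008,0,0]],[[0,0,1.9],[0,0,0]],[[0,0,0],[0,0,0]],[[0,0,0],[0,0,0]]]' | grep -E 'pos|contact'
python3 -c "
from h import *
go((.6355,.2665,.164),0,104)"
python3 -m crank '[[[0,0,0],[0,0,0]],[[0,0,0],[0,0,0]],[[0,0,0],[0,0,0]],[[0,0,0],[0,0,0]]]' 5 | grep -E 'pos|contact|width'
python3 -m crank '[[[0,0,-4],[0,0,0]],[[0,0,-4],[0,0,0]],[[0,0,-2],[0,0,0]],[[-4,0,0],[0,0,0]]]' | grep -E 'pos|contact|width'
python3 -c "
from h import *
go((.4428,.018,.2),0,115.5)
o=monitor.get_obs();w,d=optics.grab_frame('wrist');p,d=optics.grab_frame('scene');np.savez('s9.npz',p=p,d=d)
cv2.imwrite('pics/s9.png',np.hstack([cv2.resize(p[130:330,230:430],(400,400)),cv2.resize(w[0:300,100:400],(400,400))])[...,::-1])"
```

```text
tcp_pos: [0.6361, 0.2638, 0.1665]
contact_force: [-0.1, -0.6, -0.6]
t 17.65 tcp [0.6361 0.2638 0.1665] x [-0.239  0.971 -0.001] z [ 0.    -0.001 -1.   ] shift cm [0.28 0.   0.25] q [-0.77  0.59  0.42  1.6  -0.27  1.01 -0.03] F [-0.1 -0.6 -0.6]
turn [ 0.     0.001 -0.003] rotate-then-shift [0.28 0.01 0.25]
tcp_pos: [0.6361, 0.2654, 0.1664]
contact_force: [-0.3, -1.7, -0.4]
grip_width: 0.0499
tcp_pos: [0.6457, 0.2345, 0.2697]
contact_force: [0.3, 0.2, 0.6]
grip_width: 0.0499
t 18.45 tcp [0.6457 0.2345 0.2697] x [-0.251  0.968  0.005] z [ 0.005  0.006 -1.   ] shift cm [-15.9  -25.12   6.73] q [-0.75  0.49  0.46  1.51 -0.23  1.19  0.  ] F [0.3 0.2 0.6]
turn [ 0.007 -0.004 -0.191] rotate-then-shift [-10.81 -27.64   6.97]
```

View pics/s9.png

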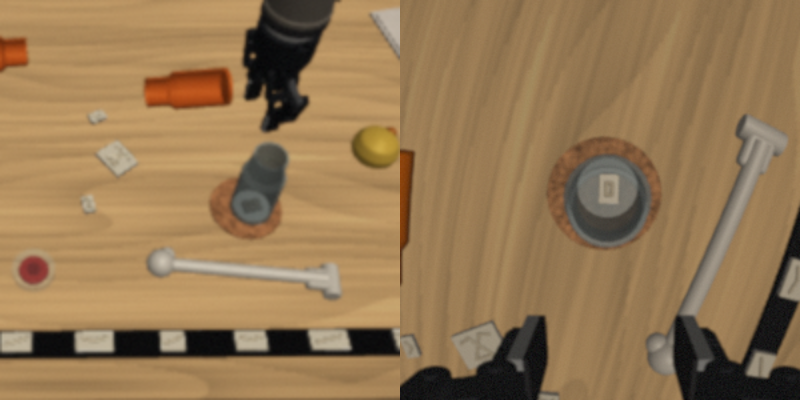

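Tile c lies inside the jar, at (608,189) in the wrist crop. Next is tile b.

```bash
python3 -m crank '[[[0,0,0],[0,0,-0.096]],[[0,0,0],[0,0,-0.096]],[[-1.55,-3.95,0],[0,0,0]],[[-1.55,-3.95,0],[0,0,0]],[[-1.55,-3.95,0],[0,0,0]]]' | grep -E pos
python3 -m crank '[[[-1.55,-3.95,0],[0,0,0]],[[-1.55,-3.95,1],[0,0,0]],[[-1.55,-3.95,2],[0,0,0]],[[-1.55,-3.95,2],[0,0,0]],[[0,0,2],[0,0,0]]]' | grep -E pos
python3 -m crank '[[[0,0,4],[0,0,0]],[[0,0,4],[0,0,0]],[[0,0,4],[0,0,0]],[[0,0,0],[0,0,0]],[[0,0,0],[0,0,0]]]' | grep -E pos
python3 -c "
from h import *
go((.4425,.018,.005),0,115.5)"
```

```text
tcp_pos: [0.5565, 0.1329, 0.2655]
tcp_pos: [0.4363, 0.0072, 0.1951]
tcp_pos: [0.4404, 0.0109, 0.0763]
t 20.05 tcp [0.4404 0.0109 0.0763] x [-0.421  0.907 -0.001] z [-0.001 -0.002 -1.   ] shift cm [0.56 0.5  7.13] q [-0.53  0.36  0.43  2.25 -0.27  0.58  0.54] F [0.4 1.3 0.7]
turn [-0.002  0.001 -0.011] rotate-then-shift [0.55 0.49 7.13]
```

```bash
python3 -m crank '[[[0.5,0.5,3.5],[0,0,-0.01]],[[0,0,2.5],[0,0,0]],[[0,0,0],[0,0,0]],[[0,0,0],[0,0,0]]]' | grep -E 'pos|contact'
python3 -c "
from h import *
go((.4425,.018,.006),0,115.5)"
```

```text
tcp_pos: [0.4444, 0.018, 0.0178]
contact_force: [0.7, 0.2, -0.1]
t 20.45 tcp [0.4444 0.018  0.0178] x [-0.43   0.903 -0.001] z [ 0.003 -0.    -1.   ] shift cm [ 0.08 -0.17  1.18] q [-0.46  0.48  0.34  2.26 -0.37  0.44  0.62] F [ 0.7  0.2 -0.1]
turn [ 0.002  0.001 -0.   ] rotate-then-shift [ 0.08 -0.17  1.18]
```

```bash
python3 -m crank '[[[0,-0.1,1.2],[0,0,0]],[[0,0,0],[0,0,0]]]' | grep -E 'pos|contact'
python3 -m crank '[[[0,0,0],[0,0,0]],[[0,0,0],[0,0,0]],[[0,0,0],[0,0,0]],[[0,0,0],[0,0,0]]]' 0.5 30 | grep -E 'pos|contact|width|grip'
python3 -m crank '[[[0,0,-3],[0,0,0]],[[0,0,-5],[0,0,0]],[[0,0,-5],[0,0,0]],[[0,0,-5],[0,0,0]],[[0,0,-3],[0,0,0]]]' | grep -E 'pos|width'
python3 -c "
from h import *
go((.6355,.2665,.2),0,115)"
```

```text
tcp_pos: [0.4424, 0.0177, 0.0043]
contact_force: [-0.2, -0.0, 0.1]
tcp_pos: [0.4424, 0.0176, 0.0045]
contact_force: [-0.4, -0.3, 5.8]
grip_width: 0.0184
gripper_force: 30.8
tcp_pos: [0.4432, 0.0175, 0.2176]
grip_width: 0.0187
t 21.55 tcp [0.4432 0.0175 0.2176] x [-0.43   0.903 -0.001] z [ 0.005  0.001 -1.   ] shift cm [14.2  28.07  1.86] q [-0.7   0.1   0.56  2.13 -0.07  0.92  0.35] F [ 0.2  1.  -0.3]
turn [0.004 0.001 0.008] rotate-then-shift [14.44 27.95  1.76]
```

```bash
python3 -m crank '[[[2.05,4,0],[0,0,0]],[[2.05,4,0],[0,0,0]],[[2.05,4,0],[0,0,0]],[[2.05,4,0],[0,0,0]],[[2.05,4,0],[0,0,0]]]' >/dev/null
python3 -m crank '[[[2.05,4,0],[0,0,0]],[[2.05,4,0],[0,0,0]],[[0,0,0],[0,0,0]],[[0,0,0],[0,0,0]],[[0,0,0],[0,0,0]]]' | grep -E 'pos|width'
python3 -c "
from h import *
go((.6355,.2665,.164),0,115)"
```

```text
tcp_pos: [0.6327, 0.2664, 0.2138]
grip_width: 0.0185
t 22.55 tcp [0.6327 0.2664 0.2138] x [-0.429  0.903 -0.002] z [-0.    -0.002 -1.   ] shift cm [-0.1   0.27  4.98] q [-0.8   0.54  0.45  1.57 -0.26  1.09  0.16] F [ 0.3 -0.2 -0.2]
turn [-0.001  0.002  0.008] rotate-then-shift [-0.11  0.26  4.98]
```

```bash
python3 -m crank '[[[-0.1,0.2,2.5],[0,0,0]],[[0,0,2.4],[0,0,0]],[[0,0,0],[0,0,0]],[[0,0,0],[0,0,0]]]' | grep -E 'pos|contact'
python3 -m crank '[[[0,0,0],[0,0,0]],[[0,0,0],[0,0,0]],[[0,0,0],[0,0,0]],[[0,0,0],[0,0,0]]]' 5 | grep -E 'pos|contact|width'
python3 -m crank '[[[0,0,-4],[0,0,0]],[[0,0,-4],[0,0,0]],[[0,0,-2],[0,0,0]],[[-4,0,0],[0,0,0]]]' | grep -E 'pos'
python3 -c "
from h import *
go((.6272,-.004,.2),0,11)
o=monitor.get_obs();w,d=optics.grab_frame('wrist')
np.save('w10.npy',w);cv2.imwrite('pics/w10.png',w[0:260,100:420,::-1])"
```

```text
tcp_pos: [0.6351, 0.2667, 0.1655]
contact_force: [-0.1, 0.2, 0.8]
tcp_pos: [0.6355, 0.2679, 0.1655]
contact_force: [0.2, 0.8, -0.4]
grip_width: 0.0499
tcp_pos: [0.6522, 0.2397, 0.2689]
t 23.75 tcp [0.6522 0.2397 0.2689] x [-0.44   0.898  0.004] z [ 0.005  0.006 -1.   ] shift cm [-20.8  -13.02   6.72] q [-0.75  0.51  0.47  1.49 -0.24  1.19  0.21] F [ 1.6  1.7 -0.1]
turn [ 0.002 -0.009  1.835] rotate-then-shift [-7.1  23.44  6.89]
```

View pics/w10.png

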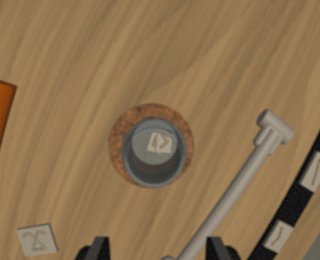

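Both tiles are visible inside the jar, stacked at about (160,142). Now tile a.

```bash
python3 -m crank '[[[-3.45,-2.15,0],[0,0,0]],[[-3.45,-2.15,0],[0,0,0]],[[-3.45,-2.15,0],[0,0,0]],[[-3.45,-2.15,0],[0,0,0]],[[-3.45,-2.15,0],[0,0,0]]]' >/dev/null
python3 -m crank '[[[-3.45,-2.15,0],[0,0,0.141]],[[0,0,1],[0,0,0.141]],[[0,0,2],[0,0,0.141]],[[0,0,2],[0,0,0.141]],[[0,0,2],[0,0,0.141]]]' >/dev/null
python3 -m crank '[[[0,0,1],[0,0,0.141]],[[0,0,1],[0,0,0.141]],[[0,0,1],[0,0,0.141]],[[0,0,1],[0,0,0.141]],[[0,0,1],[0,0,0.141]]]' >/dev/null
python3 -m crank '[[[0,0,1],[0,0,0.141]],[[0,0,1],[0,0,0.141]],[[0,0,1],[0,0,0.141]],[[0,0,0],[0,0,0]],[[0,0,0],[0,0,0]]]' | grep pos
python3 -c "
from h import *
go((.6272,-.004,.05),0,11)"
```

```text
tcp_pos: [0.6252, -0.0109, 0.1151]
t 25.8 tcp [ 0.6252 -0.0109  0.1151] x [ 0.983  0.186 -0.   ] z [ 0.    -0.001 -1.   ] shift cm [ 0.33 -0.65  6.51] q [-0.68  0.69  0.87  1.82 -0.65  0.94 -0.9 ] F [-0.3  1.   0.2]
turn [ 0.001  0.    -0.005] rotate-then-shift [ 0.33 -0.64  6.51]
```

```bash
python3 -m crank '[[[0.3,-0.6,3.5],[0,0,0]],[[0,0,3.5],[0,0,0]],[[0,0,2],[0,0,0]],[[0,0,0],[0,0,0]],[[0,0,0],[0,0,0]]]' | grep pos
python3 -c "
from h import *
go((.6272,-.004,.006),0,11)"
```

```text
tcp_pos: [0.6278, -0.0048, 0.0261]
t 26.3 tcp [ 0.6278 -0.0048  0.0261] x [0.983 0.183 0.001] z [ 0.002 -0.001 -1.   ] shift cm [-0.05 -0.09  2.01] q [-0.62  0.8   0.76  1.85 -0.76  0.81 -0.84] F [0.6 0.3 0.1]
turn [ 0.001 -0.001 -0.008] rotate-then-shift [-0.04 -0.09  2.01]
```

```bash
python3 -m crank '[[[0,-0.1,2],[0,0,0]],[[0,0,0],[0,0,0]],[[0,0,0],[0,0,0]]]' | grep -E 'pos|contact'
python3 -m crank '[[[0,0,0],[0,0,0]],[[0,0,0],[0,0,0]],[[0,0,0],[0,0,0]],[[0,0,0],[0,0,0]]]' 0.5 30 | grep -E 'pos|contact|width|grip'
python3 -m crank '[[[0,0,-3],[0,0,0]],[[0,0,-5],[0,0,0]],[[0,0,-5],[0,0,0]],[[0,0,-5],[0,0,0]],[[0,0,-3],[0,0,0]]]' | grep -E 'pos|width'
python3 -c "
from h import *
go((.6355,.2665,.2),0,11)"
```

```text
tcp_pos: [0.6277, -0.0035, 0.0065]
contact_force: [-0.8, -0.4, 0.0]
tcp_pos: [0.6277, -0.0035, 0.0062]
contact_force: [-0.7, 1.3, 5.8]
grip_width: 0.0187
gripper_force: 29.7
tcp_pos: [0.628, -0.004, 0.2193]
grip_width: 0.0183
t 27.5 tcp [ 0.628  -0.004   0.2193] x [0.983 0.181 0.005] z [ 0.005 -0.001 -1.   ] shift cm [  5.64 -26.47   1.92] q [-0.76  0.59  0.99  1.74 -0.54  1.11 -1.  ] F [ 0.6 -1.2 -1. ]
turn [ 0.001 -0.005 -0.01 ] rotate-then-shift [  5.9  -26.41   1.93]
```

```bash
python3 -m crank '[[[0.95,-4.4,0],[0,0,0]],[[0.95,-4.4,0],[0,0,0]],[[0.95,-4.4,0],[0,0,0]],[[0.95,-4.4,0],[0,0,0]],[[0.95,-4.4,0],[0,0,0]]]' >/dev/null
python3 -m crank '[[[0.95,-4.4,0],[0,0,0]],[[0,0,0],[0,0,0]],[[0,0,0],[0,0,0]],[[0,0,0],[0,0,0]]]' | grep -E 'pos|width'
python3 -c "
from h import *
go((.6355,.2665,.164),0,11)"
```

```text
tcp_pos: [0.635, 0.265, 0.2152]
grip_width: 0.0185
t 28.4 tcp [0.635  0.265  0.2152] x [0.984 0.18  0.   ] z [ 0.001 -0.002 -1.   ] shift cm [ 0.07 -0.15  5.12] q [-1.08  0.7   0.96  1.58 -0.6   1.19 -1.39] F [ 0.6 -0.3 -0.5]
turn [ 0.002 -0.    -0.011] rotate-then-shift [ 0.08 -0.14  5.12]
```

```bash
python3 -m crank '[[[0,-0.1,2.5],[0,0,0]],[[0,0,2.5],[0,0,0]],[[0,0,0],[0,0,0]],[[0,0,0],[0,0,0]]]' | grep -E 'pos|contact'
python3 -m crank '[[[0,0,0],[0,0,0]],[[0,0,0],[0,0,0]],[[0,0,0],[0,0,0]],[[0,0,0],[0,0,0]]]' 5 | grep -E 'pos|contact|width'
python3 -m crank '[[[0,0,-4],[0,0,0]],[[0,0,-4],[0,0,0]],[[0,0,-2],[0,0,0]],[[-4,0,0],[0,0,0]],[[0,0,0],[0,0,0]]]' | grep -E 'pos'
python3 -c "
from h import *
o=monitor.get_obs();w,d=optics.grab_frame('wrist')
cv2.imwrite('pics/w11.png',w[0:300,60:460,::-1])
p,d=optics.grab_frame('scene');np.savez('s11.npz',p=p,d=d)
from lean import jarfit
jarfit('scene','s11.npz',(.638,.262),.03,.16)"
```

```text
tcp_pos: [0.635, 0.2661, 0.1655]
contact_force: [0.6, -0.7, 0.9]
tcp_pos: [0.6349, 0.2678, 0.1654]
contact_force: [0.1, 1.6, -0.6]
grip_width: 0.0504
tcp_pos: [0.5919, 0.2592, 0.2647]
scene 0.038 47 x [0.6656 0.6738] y [0.2333 0.2828] mid 0.258
scene 0.052 60 x [0.6684 0.6745] y [0.2333 0.282 ] mid 0.2576
scene 0.068 53 x [0.6681 0.6746] y [0.2332 0.2827] mid 0.258
scene 0.082 59 x [0.6622 0.6738] y [0.234  0.2878] mid 0.2609
scene 0.098 100 x [0.6595 0.6736] y [0.234 0.292] mid 0.263
scene 0.112 130 x [0.6565 0.6687] y [0.2363 0.2916] mid 0.2639
scene 0.128 94 x [0.6372 0.6656] y [0.2416 0.2905] mid 0.266
scene 0.143 103 x [0.6405 0.6649] y [0.2421 0.2907] mid 0.2664
scene 0.158 45 x [0.6338 0.664 ] y [0.2417 0.2899] mid 0.2658
```

View pics/w11.png

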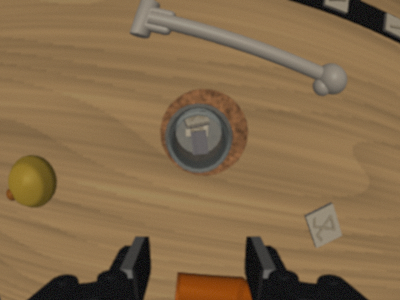

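The jar stands upright on the mat with tiles inside at (198,130), one of them leaning on the wall. None of the small tiles is left on the table, and the gripper is clear. Handing in.

```bash
python3 -m crank '[[[0,0,0],[0,0,0]],[[0,0,0],[0,0,0]],[[0,0,0],[0,0,0]]]' | head -2; python3 -c "
from bench import r
print(r.hand_in())"
```

```text
clock: 30.1
tcp_pos: [0.5959, 0.2604, 0.2647]
the job is handed in; nothing more can be done
None
```

I stood the jar upright on the cork mat, about 8 mm off its centre, dropped the three small tiles in through its neck, and handed the job in at about 30 s; the hand-in returned no verdict.

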